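# Change over the forming heads on the raising bench

### The job

Change the stake block over from flat to domed work: pull every flat head off its square drive and stand it upright, right down in the storage slot of its own colour, and push every domed head that is out on the bench onto the drive of its own colour until the spring ball clicks and the head is fully home on its plate. Leave the mallet, the copper bowl and the hammer where they are.

Things in the scene. Friction and masses are not known exactly. Their poses are not given: they have to be found in the camera images.
- dome_red: red-banded aluminium forming head with red dome (None if absent), upright on the bench: 44 x 44 mm flat sides to 78 mm up, 90 mm with dome, on a 60 x 60 x 14 mm foot flange, 0.4 kg. Square socket below: 21.5 mm wide, 44 deep, parallel to the flats, a dimple in all four walls (any of four yaws fits). Origin: centre of underside; z up, x and y square to the flats
- dome_yellow: yellow-banded aluminium forming head with yellow dome (None if absent), upright on the bench: 44 x 44 mm flat sides to 78 mm up, 90 mm with dome, on a 60 x 60 x 14 mm foot flange, 0.4 kg. Square socket below: 21.5 mm wide, 44 deep, parallel to the flats, a dimple in all four walls (any of four yaws fits). Origin: centre of underside; z up, x and y square to the flats
- dome_blue: blue-banded aluminium forming head with blue dome (None if absent), upright on the bench: 44 x 44 mm flat sides to 78 mm up, 90 mm with dome, on a 60 x 60 x 14 mm foot flange, 0.4 kg. Square socket below: 21.5 mm wide, 44 deep, parallel to the flats, a dimple in all four walls (any of four yaws fits). Origin: centre of underside; z up, x and y square to the flats
- flat_green: flat-topped forming head, green top and band (None if absent): 44 x 44 mm flat sides, 80 mm tall, 60 x 60 x 14 mm foot flange, about 0.4 kg, same socket. At the start clicked onto any of the three drives, flats parallel to the drive's. Origin: centre of underside; z up, x and y square to the flats
- flat_white: flat-topped forming head, white top and band (None if absent): 44 x 44 mm flat sides, 80 mm tall, 60 x 60 x 14 mm foot flange, about 0.4 kg, same socket. At the start clicked onto any of the three drives, flats parallel to the drive's. Origin: centre of underside; z up, x and y square to the flats
- flat_black: flat-topped forming head, black top and band (None if absent): 44 x 44 mm flat sides, 80 mm tall, 60 x 60 x 14 mm foot flange, about 0.4 kg, same socket. At the start clicked onto any of the three drives, flats parallel to the drive's. Origin: centre of underside; z up, x and y square to the flats
- drive_red_seat (a point): centre of the top of the red 84 x 84 mm plate, 26 mm above the bench; from it rises a steel square drive 20 mm wide, 40 tall, last 6 tapering to 14 wide. A head fully home has its origin here. x, y square to the drive; the three drives stand 90 mm apart along their y on a fixed block; colour order varies
- ball_red (a joint): spring ball in the +x face of the red drive, 26 mm above the plate: 0 = out (drive bare or head clicked), up to 0.004 m pressed in. A head needs about 15 N to push past it (more than its weight), and as much to pull off
- drive_yellow_seat (a point): centre of the top of the yellow 84 x 84 mm plate, 26 mm above the bench; from it rises a steel square drive 20 mm wide, 40 tall, last 6 tapering to 14 wide. A head fully home has its origin here. x, y square to the drive; the three drives stand 90 mm apart along their y on a fixed block; colour order varies
- ball_yellow (a joint): spring ball in the +x face of the yellow drive, 26 mm above the plate: 0 = out (drive bare or head clicked), up to 0.004 m pressed in. A head needs about 15 N to push past it (more than its weight), and as much to pull off
- drive_blue_seat (a point): centre of the top of the blue 84 x 84 mm plate, 26 mm above the bench; from it rises a steel square drive 20 mm wide, 40 tall, last 6 tapering to 14 wide. A head fully home has its origin here. x, y square to the drive; the three drives stand 90 mm apart along their y on a fixed block; colour order varies
- ball_blue (a joint): spring ball in the +x face of the blue drive, 26 mm above the plate: 0 = out (drive bare or head clicked), up to 0.004 m pressed in. A head needs about 15 N to push past it (more than its weight), and as much to pull off
- slot_green_in (a point): floor centre (16 mm above the bench) of the green storage slot, an open square well 74 x 74 mm inside, walls 6 mm thick, 16 mm high inside. x, y square to its walls; the three slots stand 90 mm apart along their y on a fixed tray; colour order varies
- slot_white_in (a point): floor centre (16 mm above the bench) of the white storage slot, an open square well 74 x 74 mm inside, walls 6 mm thick, 16 mm high inside. x, y square to its walls; the three slots stand 90 mm apart along their y on a fixed tray; colour order varies
- slot_black_in (a point): floor centre (16 mm above the bench) of the black storage slot, an open square well 74 x 74 mm inside, walls 6 mm thick, 16 mm high inside. x, y square to its walls; the three slots stand 90 mm apart along their y on a fixed tray; colour order varies
- mallet: bystander: wooden mallet lying at the left of the bench, 225 mm long, head 70 mm high; leave it. Origin under the middle of its length
- bowl: bystander: copper bowl, 110 mm across, 40 mm high, at the right of the bench; leave it. Origin: centre of its underside
- hammer: bystander: hammer lying at the far right; leave it. Origin about mid-length

How it is judged:
At the end, for the whole second after the job is handed in: Domed heads present: on own-colour drive, origin within 4 mm of the seat point, tilt under 0.06 rad, ball under 1.2 mm pressed in, at rest. Flat heads present: in own-colour slot, within 12 mm of its centre, 4 mm of its floor, tilt under 0.1 rad, at rest (distance between dome_red and drive_red_seat below 0.004 m and angle between each of dome_red, dome_yellow, dome_blue's own z axis and vertical below 0.06 rad and value of joint each of ball_red, ball_yellow, ball_blue below 0.0012 m and linear speed of each of dome_red, dome_yellow, dome_blue, flat_green, flat_white, flat_black below 0.02 m/s and distance between dome_yellow and drive_yellow_seat below 0.004 m and distance between dome_blue and drive_blue_seat below 0.004 m and horizontal distance between flat_green and slot_green_in below 0.012 m and z of flat_green in the frame of slot_green_in between -0.004 and 0.004 m and angle between each of flat_green, flat_white, flat_black's own z axis and vertical below 0.1 rad and horizontal distance between flat_white and slot_white_in below 0.012 m and z of flat_white in the frame of slot_white_in between -0.004 and 0.004 m and horizontal distance between flat_black and slot_black_in below 0.012 m and z of flat_black in the frame of slot_black_in between -0.004 and 0.004 m); the robot touches nothing.
It fails at once if the mallet is shifted more than 5 cm (distance of mallet from where it was at the start of the episode above 0.05 m).
It fails at once if the bowl is shifted more than 5 cm (distance of bowl from where it was at the start of the episode above 0.05 m).
It fails at once if the hammer is shifted more than 5 cm (distance of hammer from where it was at the start of the episode above 0.05 m).
Of dome_red, dome_yellow, dome_blue only 2 to 3 are there at a start; the rules pass over those that are not, and their reading is None.
Of flat_green, flat_white, flat_black only 2 to 3 are there at a start; the rules pass over those that are not, and their reading is None.
At some moment in a run one of dome_red, dome_yellow, dome_blue may be knocked a few centimetres aside while the robot is not near it.
It also fails if it takes over 210 s, if anything falls off the work surface, if the arm or the gripper's body presses on something with over 40 N, if the wrist force passes 120 N, or if a joint passes its speed limit or range.

### The arm

A 6-joint arm with a two-finger parallel gripper is mounted at the origin on the work surface. World frame = base frame: x ahead of the robot, y to its left, z up, the work surface at z = 0. Lengths are in m, angles in rad, forces in N, time in s.
With the tool pointing down it reaches from about 0.225 to 0.875 m from the base axis. Payload 3.4 kg.
Tool frame: the origin (TCP) lies midway between the tips of the shut fingers; the grasp point (between the pads) lies 19 mm behind it; z points along the fingers, y is the line along which they close (so a half turn about z gives the same grasp; the last joint's range is limited). The gripper opens to 85 mm and grips with 20 to 120 N. Pads are 22 mm wide; open, the fingers measure 114 mm over their backs; the gripper's body (76 mm by 85 mm) begins 54 mm behind the grasp point. The pads swing forward as they close: fully open they stand 13 mm farther back than shut.
Start: joints at [-0.121, 0.276, 1.505, -0, 1.361, -0.121], TCP at [0.575, -0, 0.231] pointing down, gripper open.
Joint ranges: [-2.89, 2.89], [-0.75, 2.08], [0.22, 2.7], [-1.18, 4.32], [0.11, 2.71], [-2.7, 2.7]. Speed limits (rad/s): [2.57, 2.57, 3.14, 3.14, 3.14, 3.14].

### API

Orientations are given as a 3x3 rotation matrix whose columns are the frame's x, y, z axes.
In Python, from station import state, vision, r gives the robot as it stands.
- The arm moves only by the tool step_arm, never from a script. Its argument "targets" is a list of rows, each an object with "rotation": the turn, a rotation vector about the tool's x, y, z in degrees, a list of three; "linear": the shift along the tool's x, y, z in cm, a list of three; "fingers": the opening, from 0 (shut) to 1 (fully open). In form: [{"rotation": [wx, wy, wz], "linear": [dx, dy, dz], "fingers": fingers}, ...]. A call has exactly 10 rows; each row shifts and turns the commanded pose from where the row before left it, along the tool's axes as they then stand; what a row does not reach is not made up. A row lasts 1/12 s, in which the tool goes at most 41.7 mm and 7.16 degrees, less where a joint would pass 70% of its speed; a pose out of reach is approached as far as the arm can. A call is refused whole if a number of a shift passes 4.17 or a number of a turn 7.16, either way. A call with a gripper value outside its range is refused whole. The fingers move at their own pace and stop on an object; "grip_force" is the grip in N (left out, the last holds). Time passes only in rows, so rows that do not move let the fingers close, or fill a call up. It gives the time, the measured TCP pose, the force, the opening and the grip force at its end, in the units of the state.
- state(): the state, without advancing time (a new reading comes with each control period).
- vision.snapshot(name): name is "scene" or "side" or "wrist"; returns a dict with "image" (400x640x3 uint8, blue, green, red), "intrinsics" (3x3 intrinsics, pixels), "R" (3x3) and "t" (3): a world point X has camera coordinates R X + t; the wrist camera has in their place "hand_eye" (4x4, takes a point from camera to tool coordinates, whose origin is the TCP and whose axes are the flange's). Camera axes: x right, y down, z forward; pixel columns grow to the right and rows downward; lengths in m; the calibration is good to about 2 mm. The wrist camera is an equidistant fisheye: a pixel r from the principal point sees the ray r / f radians off the axis. A picture is of the moment at which its call begins: read the wrist's pose just before it. There is no depth.
- r.finish_job(): hands the job in; it is judged then, once.
Trained networks look in a picture, given as the dict that the camera call returned (one of the last four; its "shot" number tells which), for a name from the list of things; names that differ only in an ending like _2 or _b are one class to them, and where a whole thing is asked for, a point or a joint stands for the part that bears it (a point fixed in the world has none). Each returns a list of dicts, best first, with "score" (0 to 1); they miss things now and then, are a little off and sometimes report something else, mostly with a low value. They report only what shows in the picture. A call takes as long as a camera call.
- vision.boxes_of(picture, target): "point" ([x, y, z] in m, in world coordinates, good to about 4 mm: the middle of the surface that is visible of it).
The state is a dict: "time": time; "qpos": joint angles; "qvel": joint speeds; "joint_efforts": joint torques, N m; "tool_pos": TCP position; "eef_rot": TCP orientation; "wrist_force": force on the tool from outside, world axes, zero at the start; "moment": the same for the moment, N m; "opening": finger opening in m; "gripper_force": force on a finger pad.
Only numpy, scipy, OpenCV 4.12 (cv2) and the standard library are available. Lean on these libraries where they do the work, as an engineer would, in place of code of your own. Each camera call takes 0.05 s, during which the arm holds its last target. There are 200 camera calls.

## Working session

There is one attempt and no reset: what is moved stays moved. The work goes in short steps, Python scripts to look and compute and a tool call to move; the robot and the scene stay as the last step left them, time stands still between calls to the robot, and variables do not carry over. Pictures are saved under pics/ and viewed, at most 14 in all, crops included, and the job is handed in when it is done.

Besides the shell and the picture viewer there is one more tool, called by a JSON object that holds its "fn" and its "kwargs", one argument or row to a line. step_arm: Moves the arm, as the interface text tells. Its arguments: {"type":"object","properties":{"targets":{"type":"array"},"grip_force":{"type":"number"}},"required":["targets"]}

```bash
mkdir -p pics; ls; python3 - <<'E'
from station import state, vision, r
import cv2
s=state();print(s['time'],s['tool_pos'],s['eef_rot'])
for c in ['scene','side']:
    p=vision.snapshot(c);cv2.imwrite(f'pics/{c}0.png',p['image'])
    print(c,p['intrinsics'],p['R'],p['t'])
    for n in ['dome_red','dome_yellow','dome_blue','flat_green','flat_white','flat_black','drive_red_seat','slot_green_in','ball_red']:
        try:print(n,[(d['point'],d['score']) for d in vision.boxes_of(p,n)][:3])
        except Exception as e: print(n,e)
E
```

```text
pics
0.0 [5.74452440e-01 6.70449046e-05 2.30417785e-01] [[ 2.36422444e-05  9.99998251e-01 -1.87012030e-03]
 [ 9.99999968e-01 -2.31744224e-05  2.50177366e-04]
 [ 2.50133589e-04 -1.87012615e-03 -9.99998220e-01]]
scene [[370.12387314   0.         317.54442936]
 [  0.         370.12387314 201.50817442]
 [  0.           0.           1.        ]] [[ 0.14689779  0.98907279  0.01249212]
 [ 0.62340914 -0.08276921 -0.7775026 ]
 [-0.76797271  0.12200112 -0.62875563]] [-0.07397747 -0.27990843  1.51064676]
dome_red [([0.4412, -0.2632, 0.0505], 0.93)]
dome_yellow [([0.439, -0.0222, 0.0427], 0.64)]
dome_blue [([0.4388, 0.2675, 0.0474], 0.57)]
flat_green [([0.6157, 0.2672, 0.0696], 0.98)]
flat_white [([0.5796, 0.0966, 0.0764], 0.87)]
flat_black [([0.5922, 0.1859, 0.0718], 0.96)]
drive_red_seat [([0.6097, 0.1725, 0.0271], 0.54)]
slot_green_in [([0.5721, -0.1994, 0.0174], 0.6)]
ball_red []
side [[461.29325938   0.         321.31344132]
 [  0.         461.29325938 196.84528581]
 [  0.           0.           1.        ]] [[-0.96514475 -0.26131347  0.01452149]
 [-0.19278738  0.672331   -0.71470557]
 [ 0.17699895 -0.69259389 -0.69927467]] [0.49899569 0.14119345 1.39752786]
dome_red [([0.419, -0.2418, 0.0493], 0.73), ([0.5775, -0.5064, 0.0214], 0.63)]
dome_yellow [([0.4226, -0.0097, 0.047], 0.77), ([0.584, -0.2905, 0.0147], 0.29)]
dome_blue [([0.4137, 0.2838, 0.0498], 0.77)]
flat_green [([0.5862, 0.2968, 0.0767], 0.67)]
flat_white [([0.5538, 0.1187, 0.0779], 0.58), ([0.4189, -0.2438, 0.0494], 0.29)]
flat_black [([0.5723, 0.2049, 0.078], 0.63)]
drive_red_seat [([0.5516, 0.2104, 0.0261], 0.53)]
slot_green_in [([0.5742, -0.2105, 0.0143], 0.81), ([0.5827, -0.2915, 0.0189], 0.75)]
ball_red []
```

View pics/scene0.png

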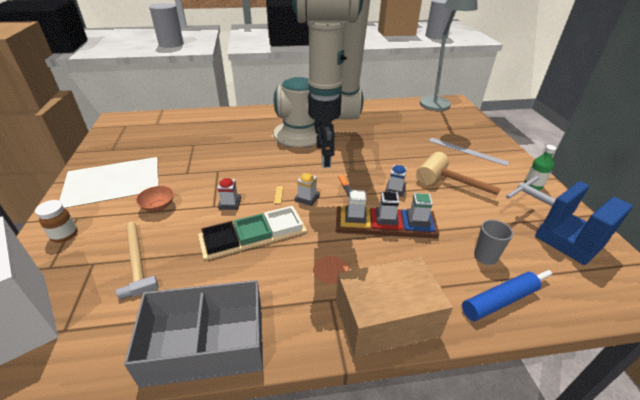

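View pics/side0.png

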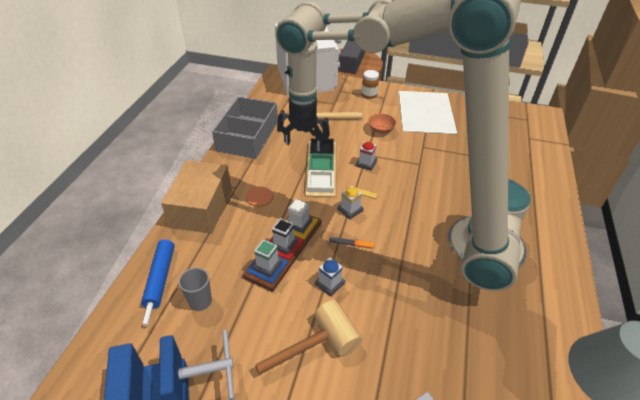

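The scene picture shows white on the yellow drive (357,210), black on red (388,210) and green on blue (421,210). The tray slots run black (220,237), green (252,228), white (285,220). The domes are red (228,192), yellow (307,187) and blue (398,178). The side view agrees. Next is a closer look with the wrist camera.

{"fn": "step_arm", "kwargs": {
  "targets": [
    {"rotation":[0,0,0],"linear":[1.8,-0.6,-1],"fingers":1},
    {"rotation":[0,0,0],"linear":[1.8,-0.6,-1],"fingers":1},
    {"rotation":[0,0,0],"linear":[1.8,-0.6,-1],"fingers":1},
    {"rotation":[0,0,0],"linear":[1.8,-0.6,-1],"fingers":1},
    {"rotation":[0,0,0],"linear":[1.8,-0.6,-1],"fingers":1},
    {"rotation":[0,0,0],"linear":[1.8,-0.6,-1],"fingers":1},
    {"rotation":[0,0,0],"linear":[1.8,-0.6,-1],"fingers":1},
    {"rotation":[0,0,0],"linear":[1.8,-0.6,-1],"fingers":1},
    {"rotation":[0,0,0],"linear":[0,0,0],"fingers":1},
    {"rotation":[0,0,0],"linear":[0,0,0],"fingers":1}
  ]
}}

```text
time: 1.83
tool_pos: [0.5271, 0.1445, 0.3119]
eef_rot: [[-0.002, 1.0, 0.002], [1.0, 0.002, -0.0], [-0.0, 0.002, -1.0]]
wrist_force: [-0.4, -0.5, -0.9]
opening: 0.0856
gripper_force: 0.0
```

```bash
cat > h.py <<'E'
from station import state, vision, r
import cv2, numpy as np, pickle
def snap(name):
    s=state();p=vision.snapshot('wrist')
    cv2.imwrite(f'pics/{name}.png',p['image'])
    d=dict(s=s,K=p['intrinsics'],H=p['hand_eye'],img=p['image']);pickle.dump(d,open(f'{name}.pkl','wb'));return p,d
def load(name): return pickle.load(open(f'{name}.pkl','rb'))
def w2p(d,X):
    R,t=np.array(d['s']['eef_rot']),np.array(d['s']['tool_pos']);H=np.array(d['H']);K=np.array(d['K'])
    X=np.atleast_2d(X);T=(X-t)@R; C=(T-H[:3,3])@H[:3,:3]
    n=np.hypot(C[:,0],C[:,1]);th=np.arctan2(n,C[:,2]);k=th/np.maximum(n,1e-9)
    return np.c_[K[0,0]*k*C[:,0]+K[0,2],K[1,1]*k*C[:,1]+K[1,2]]
def p2w(d,uv,z):
    R,t=np.array(d['s']['eef_rot']),np.array(d['s']['tool_pos']);H=np.array(d['H']);K=np.array(d['K'])
    uv=np.atleast_2d(uv).astype(float);a=(uv[:,0]-K[0,2])/K[0,0];b=(uv[:,1]-K[1,2])/K[1,1]
    th=np.hypot(a,b);s=np.sin(th)/np.maximum(th,1e-9)
    c=np.c_[a*s,b*s,np.cos(th)];w=c@H[:3,:3].T@R.T;o=R@H[:3,3]+t
    return o+w*((z-o[2])/w[:,2])[:,None]
E
python3 - <<'E'
from h import *
p,d=snap('w1');print(d['s']['tool_pos'],d['K'],d['H'])
for n in ['flat_green','flat_white','flat_black','dome_blue','dome_yellow']:
    print(n,[(q['point'],q['score']) for q in vision.boxes_of(p,n)][:2])
E
```

```text
[0.52709067 0.14450314 0.31192399] [[309.70691629   0.         323.15598686]
 [  0.         309.70691629 201.65334724]
 [  0.           0.           1.        ]] [[ 9.01987268e-05 -9.44770691e-01 -3.27732106e-01  8.48352792e-02]
 [ 9.99999350e-01  4.57605222e-04 -1.04394207e-03 -1.76987848e-04]
 [ 1.13625780e-03 -3.27731799e-01  9.44770118e-01 -1.43077074e-01]
 [ 0.00000000e+00  0.00000000e+00  0.00000000e+00  1.00000000e+00]]
flat_green [([0.5927, 0.2736, 0.1032], 0.6), ([0.436, -0.0119, 0.0584], 0.49)]
flat_white [([0.5572, 0.1102, 0.1024], 0.85)]
flat_black [([0.5718, 0.1934, 0.1046], 0.84)]
dome_blue [([0.4287, 0.2669, 0.0766], 0.8)]
dome_yellow [([0.4332, -0.0125, 0.0604], 0.85)]
```

View pics/w1.png

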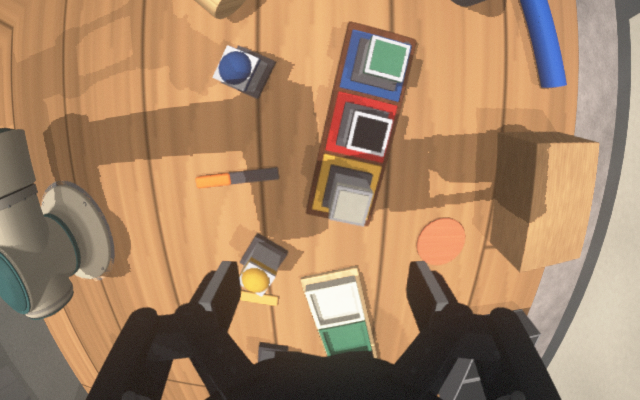

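The wrist view shows the heads in plan: green top (388,60), black top (369,133), white top (350,205). Blue dome is at (235,67), yellow dome at (256,281), and the white slot at (336,303). I'll segment these and measure them in world planes.

```bash
cat >> h.py <<'E'
def rect(d,mask,seed,z,name):
    """minAreaRect in world mm of the mask component at the seed pixel"""
    n,l,st,ce=cv2.connectedComponentsWithStats(mask.astype(np.uint8));k=l[seed[1],seed[0]]
    if k==0: print(name,'seed off');return
    c=max(cv2.findContours((l==k).astype(np.uint8),cv2.RETR_EXTERNAL,cv2.CHAIN_APPROX_NONE)[0],key=len)[:,0]
    w=p2w(d,c,z)[:,:2]*1000
    (x,y),(a,b),ang=cv2.minAreaRect(w.astype(np.float32))
    print(name,st[k][4],'c %.1f %.1f size %.1f %.1f ang %.1f'%(x,y,a,b,(ang+45)%90-45))
E
python3 - <<'E'
from h import *
d=load('w1');hsv=cv2.cvtColor(d['img'],cv2.COLOR_BGR2HSV);h,s,v=[hsv[...,i].astype(int) for i in range(3)]
for n,(x,y) in dict(g=(388,60),k=(369,133),w=(350,205),wframe=(412,45),kframe=(371,113),slot=(336,303),blue=(235,67),bside=(260,75),yel=(256,281),red=(337,130),yp=(323,190),bp=(352,65)).items(): print(n,hsv[y,x])
rect(d,(h>60)&(h<90)&(s>90),(388,60),.106,'green')
rect(d,(v<70),(369,133),.106,'black')
rect(d,(s<40)&(v>130),(350,205),.106,'white')
rect(d,(s<60)&(v>100),(371,112),.106,'kframe')
rect(d,(s<60)&(v>100),(411,50),.106,'gframe')
rect(d,(h>100)&(h<130)&(s>120),(235,67),.084,'bdome')
rect(d,(h>18)&(h<32)&(s>150),(256,281),.084,'ydome')
rect(d,(s<60)&(v>180),(336,303),.03,'wslot')
E
```

```text
g [ 70  84 166]
k [12 50 66]
w [ 20  35 213]
wframe [  9 124 132]
kframe [ 4 20 90]
slot [ 30   7 252]
blue [111 124 163]
bside [ 11  28 101]
yel [ 23 158 249]
red [  2 179 195]
yp [ 19 166 161]
bp [112 114 147]
green seed off
black 707 c 578.9 189.8 size 32.6 32.3 ang -12.6
white 1335 c 559.7 104.9 size 47.4 44.5 ang -12.7
kframe seed off
gframe seed off
bdome 145 c 418.6 272.0 size 20.9 21.7 ang -22.8
ydome 458 c 428.2 -20.1 size 37.8 38.4 ang 17.3
wslot 1798 c 548.5 -108.6 size 88.3 88.8 ang 13.9
```

```bash
cat >> h.py <<'E'
def plan(x,y,z,yaw=None):
    """mm,deg -> tool-frame shift cm and turn about tool z (then tilt left), tool y axis to world angle yaw mod 180"""
    s=state();R=np.array(s['eef_rot']);t=np.array(s['tool_pos']);
    print('t %.1f pos'%s['time'],t.round(4),'F',np.round(s['wrist_force'],1),'open %.4f'%s['opening'],'q6 %.2f'%s['qpos'][5])
    print('shift cm',(R.T@(np.array([x,y,z])/1000-t)*100).round(2),'tilt about tool xy deg',np.degrees([R.T@np.cross(R[:,2],[0,0,-1])]).round(2)[0])
    if yaw is not None:
        a=np.degrees(np.arctan2(R[1,1],R[0,1]));print('yaw now %.1f turn tool z %.1f'%(a,-((yaw-a+90)%180-90)))
E
python3 -c "
from h import *
plan(559,102,200,-12.6)"
```

```text
t 2.1 pos [0.5271 0.1431 0.3106] F [-0.5 -0.  -0.4] open 0.0855 q6 0.14
shift cm [-4.11  3.21 11.06] tilt about tool xy deg [-0.06  0.02 -0.  ]
yaw now -0.1 turn tool z 12.5
```

{"fn": "step_arm", "kwargs": {
  "targets": [
    {"rotation":[0,0,0],"linear":[-1.4,1.1,1],"fingers":1},
    {"rotation":[0,0,0],"linear":[-1.4,1.1,1],"fingers":1},
    {"rotation":[0,0,0],"linear":[-1.3,1,1],"fingers":1},
    {"rotation":[0,0,2.5],"linear":[0,0,2],"fingers":1},
    {"rotation":[0,0,2.5],"linear":[0,0,2],"fingers":1},
    {"rotation":[0,0,2.5],"linear":[0,0,2],"fingers":1},
    {"rotation":[0,0,2.5],"linear":[0,0,2],"fingers":1},
    {"rotation":[0,0,2.5],"linear":[0,0,0],"fingers":1},
    {"rotation":[0,0,0],"linear":[0,0,0],"fingers":1},
    {"rotation":[0,0,0],"linear":[0,0,0],"fingers":1}
  ]
}}

```text
time: 2.97
tool_pos: [0.5594, 0.1024, 0.2009]
eef_rot: [[0.216, 0.976, -0.0], [0.976, -0.216, -0.0], [-0.0, -0.0, -1.0]]
wrist_force: [-1.0, -0.1, 0.6]
opening: 0.0855
gripper_force: 0.0
```

```bash
python3 - <<'E'
from h import *
p,d=snap('w2');plan(559,102,58,-12.6)
cv2.imwrite('pics/w2b.png',cv2.resize(d['img'][0:300,150:550],None,fx=2,fy=2))
E
```

```text
t 3.0 pos [0.5596 0.1025 0.2015] F [-0.3 -0.3 -0.4] open 0.0853 q6 0.28
shift cm [-0.07 -0.06 14.35] tilt about tool xy deg [ 0.04 -0.01  0.  ]
yaw now -12.5 turn tool z 0.1
```

View pics/w2b.png

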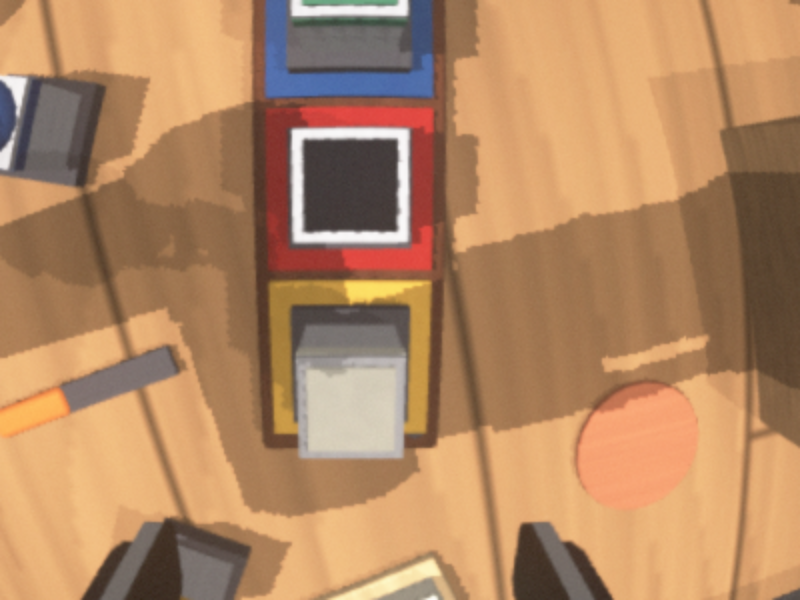

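Enlarged view: the white head's top runs (299,360) to (404,459) and the black head's top (290,128) to (411,245). The plates line up with the image axes, so the yaw is right.

```bash
python3 - <<'E'
from h import *
d=load('w2')
for n,c,z in [('white',[(299,360),(406,358),(404,459),(300,459)],.106),('black',[(290,128),(411,130),(411,245),(290,244)],.106),('redplate',[(267,106),(436,106),(435,272),(267,271)],.026),('yelplate',[(271,281),(434,280),(434,436),(271,434)],.026)]:
    w=p2w(d,np.array(c)/2+[150,0],z)*1000
    print(n,w.mean(0).round(1),[np.linalg.norm(w[i]-w[i-1]).round(1) for i in range(4)],'ang',np.degrees(np.arctan2(*(w[1]-w[0])[[1,0]])).round(1))
E
```

```text
white [561.1 101.1 106. ] [np.float64(43.1), np.float64(42.6), np.float64(44.0), np.float64(43.9)] ang -11.3
black [579.6 188.8 106. ] [np.float64(44.8), np.float64(45.4), np.float64(44.5), np.float64(46.3)] ang -13.4
redplate [580.5 189.3  26. ] [np.float64(85.7), np.float64(84.9), np.float64(86.3), np.float64(86.7)] ang -12.3
yelplate [561.7 100.5  26. ] [np.float64(85.1), np.float64(84.4), np.float64(87.0), np.float64(90.8)] ang -12.0
```

{"fn": "step_arm", "kwargs": {
  "targets": [
    {"rotation":[0,0,0],"linear":[-0.1,0.15,2.2],"fingers":1},
    {"rotation":[0,0,0],"linear":[0,0,2.5],"fingers":1},
    {"rotation":[0,0,0],"linear":[0,0,2.5],"fingers":1},
    {"rotation":[0,0,0],"linear":[0,0,2.5],"fingers":1},
    {"rotation":[0,0,0],"linear":[0,0,2.3],"fingers":1},
    {"rotation":[0,0,0],"linear":[0,0,1.5],"fingers":1},
    {"rotation":[0,0,0],"linear":[0,0,0.8],"fingers":1},
    {"rotation":[0,0,0],"linear":[0,0,0],"fingers":1},
    {"rotation":[0,0,0],"linear":[0,0,0],"fingers":0},
    {"rotation":[0,0,0],"linear":[0,0,0],"fingers":0}
  ],
  "grip_force": 80
}}

```text
time: 3.85
tool_pos: [0.5616, 0.1017, 0.0597]
eef_rot: [[0.216, 0.976, 0.003], [0.976, -0.216, 0.0], [0.001, 0.003, -1.0]]
wrist_force: [-0.2, -0.3, 0.4]
opening: 0.0636
gripper_force: 0.0
```

{"fn": "step_arm", "kwargs": {
  "targets": [
    {"rotation":[0,0,0],"linear":[0,0,0],"fingers":0},
    {"rotation":[0,0,0],"linear":[0,0,0],"fingers":0},
    {"rotation":[0,0,0],"linear":[0,0,0],"fingers":0},
    {"rotation":[0,0,0],"linear":[0,0,0],"fingers":0},
    {"rotation":[0,0,0],"linear":[0,0,0],"fingers":0},
    {"rotation":[0,0,0],"linear":[0,0,0],"fingers":0},
    {"rotation":[0,0,0],"linear":[0,0,0],"fingers":0},
    {"rotation":[0,0,0],"linear":[0,0,0],"fingers":0},
    {"rotation":[0,0,0],"linear":[0,0,0],"fingers":0},
    {"rotation":[0,0,0],"linear":[0,0,0],"fingers":0}
  ]
}}

```text
time: 4.68
tool_pos: [0.5614, 0.1018, 0.0599]
eef_rot: [[0.216, 0.976, 0.003], [0.976, -0.216, 0.0], [0.001, 0.003, -1.0]]
wrist_force: [0.2, -0.6, 6.7]
opening: 0.0431
gripper_force: 82.5
```

{"fn": "step_arm", "kwargs": {
  "targets": [
    {"rotation":[0,0,0],"linear":[0,0,-0.3],"fingers":0},
    {"rotation":[0,0,0],"linear":[0,0,-0.5],"fingers":0},
    {"rotation":[0,0,0],"linear":[0,0,-0.5],"fingers":0},
    {"rotation":[0,0,0],"linear":[0,0,-0.5],"fingers":0},
    {"rotation":[0,0,0],"linear":[0,0,-0.8],"fingers":0},
    {"rotation":[0,0,0],"linear":[0,0,-0.8],"fingers":0},
    {"rotation":[0,0,0],"linear":[0,0,-1],"fingers":0},
    {"rotation":[0,0,0],"linear":[0,0,-1.5],"fingers":0},
    {"rotation":[0,0,0],"linear":[0,0,-2],"fingers":0},
    {"rotation":[0,0,0],"linear":[0,0,-1.6],"fingers":0}
  ]
}}

```text
time: 5.52
tool_pos: [0.559, 0.1019, 0.1549]
eef_rot: [[0.216, 0.976, -0.002], [0.976, -0.216, 0.0], [-0.0, -0.002, -1.0]]
wrist_force: [0.7, -0.1, -2.5]
opening: 0.0433
gripper_force: 85.2
```

```bash
python3 -c "
from h import *
plan(550,-107,150,13.5)"
```

```text
t 5.5 pos [0.559  0.1019 0.1549] F [ 0.7 -0.1 -2.5] open 0.0433 q6 0.28
shift cm [-20.59   3.64   0.48] tilt about tool xy deg [-0.11  0.   -0.  ]
yaw now -12.5 turn tool z -26.0
```

{"fn": "step_arm", "kwargs": {
  "targets": [
    {"rotation":[0,0,0],"linear":[-3,0.5,0],"fingers":0},
    {"rotation":[0,0,0],"linear":[-3.5,0.6,0],"fingers":0},
    {"rotation":[0,0,0],"linear":[-3.5,0.6,0],"fingers":0},
    {"rotation":[0,0,0],"linear":[-3.5,0.6,0],"fingers":0},
    {"rotation":[0,0,0],"linear":[-3.5,0.6,0],"fingers":0},
    {"rotation":[0,0,0],"linear":[-3.6,0.7,0],"fingers":0},
    {"rotation":[0,0,-6.5],"linear":[0,0,0],"fingers":0},
    {"rotation":[0,0,-6.5],"linear":[0,0,0],"fingers":0},
    {"rotation":[0,0,-6.5],"linear":[0,0,0],"fingers":0},
    {"rotation":[0,0,-6.5],"linear":[0,0,0],"fingers":0}
  ]
}}

```text
time: 6.35
tool_pos: [0.5495, -0.107, 0.1539]
eef_rot: [[-0.238, 0.971, -0.002], [0.971, 0.238, 0.001], [0.002, -0.002, -1.0]]
wrist_force: [-0.2, -0.9, -2.7]
opening: 0.0431
gripper_force: 85.2
```

```bash
python3 - <<'E'
from h import *
plan(550,-107,50,13.5);p,d=snap('w3')
E
```

```text
t 6.3 pos [ 0.5495 -0.107   0.1539] F [-0.2 -0.9 -2.7] open 0.0431 q6 -0.56
shift cm [-0.03  0.07 10.39] tilt about tool xy deg [-0.1 -0.1  0. ]
yaw now 13.8 turn tool z 0.3
```

View pics/w3.png

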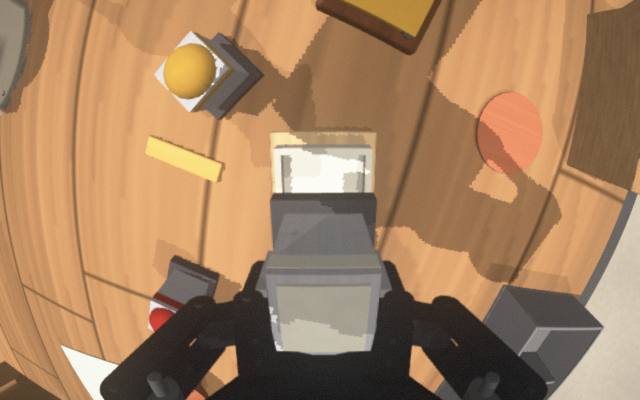

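The white slot's far wall shows at (273,147) to (373,146), behind the held head and square to it.

```bash
python3 - <<'E'
from h import *
d=load('w3')
w=p2w(d,[(273,147),(373,146),(281,154),(365,154)],.032)*1000
a=np.degrees(np.arctan2(*(w[1]-w[0])[[1,0]]));print(w.round(1),a)
for q in (13.9,12.5):
    u=np.radians(q);yd=np.array([-np.sin(u),np.cos(u)])
    print(w[:2,:2].mean(0)-43*yd, w[2:,:2].mean(0)-37*yd)
E
```

```text
[[496.2 -75.3  32. ]
 [580.3 -53.8  32. ]
 [504.3 -79.8  32. ]
 [575.4 -62.4  32. ]] 14.36746294440454
[ 548.56751268 -106.27857579] [ 548.75538145 -107.01727179]
[ 547.54461025 -106.51849539] [ 547.87520959 -107.22371423]
```

{"fn": "step_arm", "kwargs": {
  "targets": [
    {"rotation":[0,0,0],"linear":[0,-0.1,2],"fingers":0},
    {"rotation":[0,0,0],"linear":[0,0,2.5],"fingers":0},
    {"rotation":[0,0,0],"linear":[0,0,2.5],"fingers":0},
    {"rotation":[0,0,0],"linear":[0,0,1.5],"fingers":0},
    {"rotation":[0,0,0],"linear":[0,0,1],"fingers":0},
    {"rotation":[0,0,0],"linear":[0,0,0.5],"fingers":0},
    {"rotation":[0,0,0],"linear":[0,0,0.3],"fingers":0},
    {"rotation":[0,0,0],"linear":[0,0,0],"fingers":0},
    {"rotation":[0,0,0],"linear":[0,0,0],"fingers":0},
    {"rotation":[0,0,0],"linear":[0,0,0],"fingers":0}
  ]
}}

```text
time: 7.23
tool_pos: [0.5507, -0.1076, 0.0514]
eef_rot: [[-0.233, 0.972, 0.002], [0.972, 0.233, -0.001], [-0.001, 0.002, -1.0]]
wrist_force: [0.8, 0.4, -3.4]
opening: 0.0432
gripper_force: 85.5
```

{"fn": "step_arm", "kwargs": {
  "targets": [
    {"rotation":[0,0,0],"linear":[0,0,0.1],"fingers":0},
    {"rotation":[0,0,0],"linear":[0,0,0],"fingers":0},
    {"rotation":[0,0,0],"linear":[0,0,0],"fingers":1},
    {"rotation":[0,0,0],"linear":[0,0,0],"fingers":1},
    {"rotation":[0,0,0],"linear":[0,0,0],"fingers":1},
    {"rotation":[0,0,0],"linear":[0,0,0],"fingers":1},
    {"rotation":[0,0,0],"linear":[0,0,-2],"fingers":1},
    {"rotation":[0,0,0],"linear":[0,0,-3],"fingers":1},
    {"rotation":[0,0,0],"linear":[0,0,-4],"fingers":1},
    {"rotation":[0,0,0],"linear":[0,0,-4],"fingers":1}
  ]
}}

```text
time: 8.07
tool_pos: [0.5491, -0.1072, 0.1801]
eef_rot: [[-0.233, 0.972, -0.002], [0.972, 0.233, 0.001], [0.001, -0.002, -1.0]]
wrist_force: [1.5, -0.9, -0.1]
opening: 0.0855
gripper_force: 0.0
```

```bash
python3 -c "
from h import *
plan(579.9,189.1,180,-12.2)"
```

```text
t 8.1 pos [ 0.5491 -0.1072  0.1801] F [ 1.5 -0.9 -0.1] open 0.0855 q6 -0.55
shift cm [28.09  9.91  0.03] tilt about tool xy deg [-0.11 -0.07  0.  ]
yaw now 13.5 turn tool z 25.7
```

{"fn": "step_arm", "kwargs": {
  "targets": [
    {"rotation":[0,0,0],"linear":[3.5,1.24,0],"fingers":1},
    {"rotation":[0,0,0],"linear":[3.5,1.24,0],"fingers":1},
    {"rotation":[0,0,0],"linear":[3.5,1.24,0],"fingers":1},
    {"rotation":[0,0,0],"linear":[3.5,1.24,0],"fingers":1},
    {"rotation":[0,0,0],"linear":[3.5,1.24,0],"fingers":1},
    {"rotation":[0,0,0],"linear":[3.5,1.24,0],"fingers":1},
    {"rotation":[0,0,0],"linear":[3.5,1.24,0],"fingers":1},
    {"rotation":[0,0,0],"linear":[3.5,1.23,0],"fingers":1},
    {"rotation":[0,0,6.4],"linear":[0,0,0],"fingers":1},
    {"rotation":[0,0,6.4],"linear":[0,0,0],"fingers":1}
  ]
}}

```text
time: 8.9
tool_pos: [0.5808, 0.1906, 0.1792]
eef_rot: [[-0.011, 1.0, 0.0], [1.0, 0.011, 0.0], [0.0, 0.0, -1.0]]
wrist_force: [-0.2, 0.8, 0.8]
opening: 0.0855
gripper_force: 0.0
```

{"fn": "step_arm", "kwargs": {
  "targets": [
    {"rotation":[0,0,6.4],"linear":[0,0,0],"fingers":1},
    {"rotation":[0,0,6.4],"linear":[0,0,1],"fingers":1},
    {"rotation":[0,0,0],"linear":[0,0,2],"fingers":1},
    {"rotation":[0,0,0],"linear":[0,0,2],"fingers":1},
    {"rotation":[0,0,0],"linear":[0,0,2],"fingers":1},
    {"rotation":[0,0,0],"linear":[0,0,0],"fingers":1},
    {"rotation":[0,0,0],"linear":[0,0,0],"fingers":1},
    {"rotation":[0,0,0],"linear":[0,0,0],"fingers":1},
    {"rotation":[0,0,0],"linear":[0,0,0],"fingers":1},
    {"rotation":[0,0,0],"linear":[0,0,0],"fingers":1}
  ]
}}

```text
time: 9.73
tool_pos: [0.5818, 0.1881, 0.1108]
eef_rot: [[0.21, 0.978, 0.003], [0.978, -0.21, 0.001], [0.001, 0.003, -1.0]]
wrist_force: [0.1, -0.4, 0.7]
opening: 0.0854
gripper_force: 0.0
```

```bash
python3 -c "
from h import *
plan(579.9,189.1,59,-12.2)"
```

```text
t 9.7 pos [0.5818 0.1881 0.1108] F [ 0.1 -0.4  0.7] open 0.0854 q6 0.41
shift cm [ 0.05 -0.22  5.18] tilt about tool xy deg [ 0.15 -0.07 -0.  ]
yaw now -12.1 turn tool z 0.1
```

{"fn": "step_arm", "kwargs": {
  "targets": [
    {"rotation":[0,0,0],"linear":[0,-0.15,1.2],"fingers":1},
    {"rotation":[0,0,0],"linear":[0,0,1.8],"fingers":1},
    {"rotation":[0,0,0],"linear":[0,0,1.4],"fingers":1},
    {"rotation":[0,0,0],"linear":[0,0,0.8],"fingers":1},
    {"rotation":[0,0,0],"linear":[0,0,0],"fingers":1},
    {"rotation":[0,0,0],"linear":[0,0,0],"fingers":0},
    {"rotation":[0,0,0],"linear":[0,0,0],"fingers":0},
    {"rotation":[0,0,0],"linear":[0,0,0],"fingers":0},
    {"rotation":[0,0,0],"linear":[0,0,0],"fingers":0},
    {"rotation":[0,0,0],"linear":[0,0,0],"fingers":0}
  ]
}}

```text
time: 10.57
tool_pos: [0.5803, 0.1885, 0.0586]
eef_rot: [[0.21, 0.978, 0.002], [0.978, -0.21, 0.001], [0.001, 0.002, -1.0]]
wrist_force: [-0.5, 0.5, 5.1]
opening: 0.0435
gripper_force: 82.5
```

{"fn": "step_arm", "kwargs": {
  "targets": [
    {"rotation":[0,0,0],"linear":[0,0,0],"fingers":0},
    {"rotation":[0,0,0],"linear":[0,0,0],"fingers":0},
    {"rotation":[0,0,0],"linear":[0,0,0],"fingers":0},
    {"rotation":[0,0,0],"linear":[0,0,0],"fingers":0},
    {"rotation":[0,0,0],"linear":[0,0,0],"fingers":0},
    {"rotation":[0,0,0],"linear":[0,0,0],"fingers":0},
    {"rotation":[0,0,0],"linear":[0,0,0],"fingers":0},
    {"rotation":[0,0,0],"linear":[0,0,0],"fingers":0},
    {"rotation":[0,0,0],"linear":[0,0,0],"fingers":0},
    {"rotation":[0,0,0],"linear":[0,0,0],"fingers":0}
  ]
}}

```text
time: 11.4
tool_pos: [0.5803, 0.1885, 0.0587]
eef_rot: [[0.21, 0.978, 0.002], [0.978, -0.21, 0.001], [0.001, 0.002, -1.0]]
wrist_force: [0.1, 0.2, 6.2]
opening: 0.0435
gripper_force: 82.5
```

{"fn": "step_arm", "kwargs": {
  "targets": [
    {"rotation":[0,0,0],"linear":[0,0,-0.3],"fingers":0},
    {"rotation":[0,0,0],"linear":[0,0,-0.5],"fingers":0},
    {"rotation":[0,0,0],"linear":[0,0,-0.5],"fingers":0},
    {"rotation":[0,0,0],"linear":[0,0,-0.5],"fingers":0},
    {"rotation":[0,0,0],"linear":[0,0,-0.8],"fingers":0},
    {"rotation":[0,0,0],"linear":[0,0,-0.8],"fingers":0},
    {"rotation":[0,0,0],"linear":[0,0,-1],"fingers":0},
    {"rotation":[0,0,0],"linear":[0,0,-2],"fingers":0},
    {"rotation":[0,0,0],"linear":[0,0,-3],"fingers":0},
    {"rotation":[0,0,0],"linear":[0,0,-2.6],"fingers":0}
  ]
}}

```text
time: 12.23
tool_pos: [0.578, 0.1883, 0.1787]
eef_rot: [[0.21, 0.978, -0.003], [0.978, -0.21, -0.0], [-0.001, -0.002, -1.0]]
wrist_force: [0.9, 0.5, -2.9]
opening: 0.0431
gripper_force: 84.8
```

```bash
python3 -c "
from h import *
plan(592.2,-281.6,178,14)"
```

```text
t 12.2 pos [0.578  0.1883 0.1787] F [ 0.9  0.5 -2.9] open 0.0431 q6 0.41
shift cm [-45.65  11.23   0.07] tilt about tool xy deg [-0.14  0.03 -0.  ]
yaw now -12.1 turn tool z -26.1
```

{"fn": "step_arm", "kwargs": {
  "targets": [
    {"rotation":[0,0,0],"linear":[3,0,0],"fingers":0},
    {"rotation":[0,0,0],"linear":[-3.3,0.4,0],"fingers":0},
    {"rotation":[0,0,0],"linear":[-3.8,0.9,0],"fingers":0},
    {"rotation":[0,0,0],"linear":[-3.8,0.9,0],"fingers":0},
    {"rotation":[0,0,0],"linear":[-3.8,0.9,0],"fingers":0},
    {"rotation":[0,0,0],"linear":[-3.8,0.9,0],"fingers":0},
    {"rotation":[0,0,0],"linear":[-3.8,0.9,0],"fingers":0},
    {"rotation":[0,0,0],"linear":[-3.8,0.9,0],"fingers":0},
    {"rotation":[0,0,0],"linear":[-3.8,0.9,0],"fingers":0},
    {"rotation":[0,0,0],"linear":[-3.8,0.9,0],"fingers":0}
  ]
}}

```text
time: 13.07
tool_pos: [0.5881, -0.129, 0.178]
eef_rot: [[0.209, 0.978, -0.001], [0.978, -0.209, 0.001], [0.001, -0.001, -1.0]]
wrist_force: [-0.1, 1.0, -4.1]
opening: 0.0434
gripper_force: 84.9
```

{"fn": "step_arm", "kwargs": {
  "targets": [
    {"rotation":[0,0,0],"linear":[-3.8,0.9,0],"fingers":0},
    {"rotation":[0,0,0],"linear":[-3.8,0.9,0],"fingers":0},
    {"rotation":[0,0,-6.5],"linear":[0,0,0],"fingers":0},
    {"rotation":[0,0,-6.5],"linear":[0,0,0],"fingers":0},
    {"rotation":[0,0,-6.5],"linear":[0,0,0],"fingers":0},
    {"rotation":[0,0,-6.5],"linear":[0,0,0],"fingers":0},
    {"rotation":[0,0,0],"linear":[0,0,0],"fingers":0},
    {"rotation":[0,0,0],"linear":[0,0,0],"fingers":0},
    {"rotation":[0,0,0],"linear":[0,0,0],"fingers":0},
    {"rotation":[0,0,0],"linear":[0,0,0],"fingers":0}
  ]
}}

```text
time: 13.9
tool_pos: [0.5908, -0.2056, 0.1775]
eef_rot: [[-0.239, 0.971, -0.0], [0.971, 0.239, 0.0], [0.0, -0.0, -1.0]]
wrist_force: [-0.3, -0.3, -3.5]
opening: 0.043
gripper_force: 84.9
```

```bash
python3 - <<'E'
from h import *
plan(592.2,-281.6,51,14);p,d=snap('w4')
E
```

```text
t 13.9 pos [ 0.5908 -0.2056  0.1775] F [-0.3 -0.3 -3.5] open 0.0430 q6 -0.69
shift cm [-7.41 -1.68 12.65] tilt about tool xy deg [-0.   -0.01  0.  ]
yaw now 13.8 turn tool z -0.2
```

View pics/w4.png

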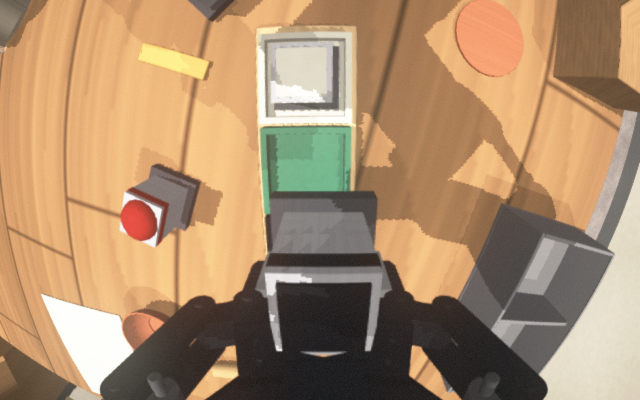

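White stands square in its slot (305,75), the green slot shows empty at (307,165), and the red dome is at (140,220). I'll check the tray line from the slot corners.

```bash
python3 - <<'E'
from h import *
d=load('w4')
w=p2w(d,[(258,33),(356,31),(353,124),(260,125),(260,127),(354,126)],.032)*1000
print(w.round(1),w[:4].mean(0))
a=np.arctan2(*(w[5]-w[4])[[1,0]]);yd=np.array([-np.sin(a),np.cos(a)]);c=w[:4,:2].mean(0)
print(np.degrees(a)); g=w[4:,:2].mean(0)-43*yd
u=np.radians(14);yd=np.array([-np.sin(u),np.cos(u)]);print(g,[c-90*k*yd for k in (1,2)])
h=p2w(d,[(274,45),(336,46),(335,103),(273,102)],.096)*1000;print(h.mean(0))
E
```

```text
[[ 496.6  -75.3   32. ]
 [ 583.8  -53.6   32. ]
 [ 602.7 -139.7   32. ]
 [ 518.3 -160.7   32. ]
 [ 518.7 -162.5   32. ]
 [ 604.1 -141.3   32. ]] [ 550.32373324 -107.33578485   32.        ]
13.963077491516351
[ 571.74498342 -193.64405971] [array([ 572.09670384, -194.66240022]), array([ 593.86967445, -281.98901558])]
[ 552.82727354 -108.74021713   96.        ]
```

{"fn": "step_arm", "kwargs": {
  "targets": [
    {"rotation":[0,0,0],"linear":[-2.4,-0.5,0],"fingers":0},
    {"rotation":[0,0,0],"linear":[-3,-0.6,0],"fingers":0},
    {"rotation":[0,0,0],"linear":[-2,-0.5,1.6],"fingers":0},
    {"rotation":[0,0,0],"linear":[0,0,2.5],"fingers":0},
    {"rotation":[0,0,0],"linear":[0,0,3],"fingers":0},
    {"rotation":[0,0,0],"linear":[0,0,2.5],"fingers":0},
    {"rotation":[0,0,0],"linear":[0,0,1.5],"fingers":0},
    {"rotation":[0,0,0],"linear":[0,0,1],"fingers":0},
    {"rotation":[0,0,0],"linear":[0,0,0.5],"fingers":0},
    {"rotation":[0,0,0],"linear":[0,0,0],"fingers":0}
  ]
}}

```text
time: 14.78
tool_pos: [0.5931, -0.2814, 0.0505]
eef_rot: [[-0.24, 0.971, -0.001], [0.971, 0.24, 0.001], [0.001, -0.001, -1.0]]
wrist_force: [-0.2, 0.2, -3.1]
opening: 0.0435
gripper_force: 85.0
```

```bash
python3 -c "
from h import *
plan(593.3,-281.9,49.2,14)"
```

```text
t 14.8 pos [ 0.5931 -0.2814  0.0505] F [-0.2  0.2 -3.1] open 0.0435 q6 -0.79
shift cm [-0.06  0.01  0.13] tilt about tool xy deg [-0.05 -0.06  0.  ]
yaw now 13.9 turn tool z -0.1
```

{"fn": "step_arm", "kwargs": {
  "targets": [
    {"rotation":[0,0,0],"linear":[0,0,0.1],"fingers":0},
    {"rotation":[0,0,0],"linear":[0,0,0],"fingers":0},
    {"rotation":[0,0,0],"linear":[0,0,0],"fingers":1},
    {"rotation":[0,0,0],"linear":[0,0,0],"fingers":1},
    {"rotation":[0,0,0],"linear":[0,0,0],"fingers":1},
    {"rotation":[0,0,0],"linear":[0,0,0],"fingers":1},
    {"rotation":[0,0,0],"linear":[0,0,-2],"fingers":1},
    {"rotation":[0,0,0],"linear":[0,0,-3],"fingers":1},
    {"rotation":[0,0,0],"linear":[0,0,-4],"fingers":1},
    {"rotation":[0,0,0],"linear":[0,0,-4],"fingers":1}
  ]
}}

```text
time: 15.62
tool_pos: [0.5926, -0.2812, 0.1813]
eef_rot: [[-0.24, 0.971, -0.001], [0.971, 0.24, 0.001], [0.001, -0.001, -1.0]]
wrist_force: [1.2, -0.4, 0.4]
opening: 0.0855
gripper_force: 0.0
```

```bash
python3 -c "
from h import *
plan(599.0,277.0,178,-12.2)"
```

```text
t 15.6 pos [ 0.5926 -0.2812  0.1813] F [ 1.2 -0.4  0.4] open 0.0855 q6 -0.79
shift cm [54.03 14.03  0.38] tilt about tool xy deg [-0.07 -0.07 -0.  ]
yaw now 13.9 turn tool z 26.1
```

{"fn": "step_arm", "kwargs": {
  "targets": [
    {"rotation":[0,0,0],"linear":[3.6,0.94,0],"fingers":1},
    {"rotation":[0,0,0],"linear":[3.6,0.94,0],"fingers":1},
    {"rotation":[0,0,0],"linear":[3.6,0.94,0],"fingers":1},
    {"rotation":[0,0,0],"linear":[3.6,0.94,0],"fingers":1},
    {"rotation":[0,0,0],"linear":[3.6,0.94,0],"fingers":1},
    {"rotation":[0,0,0],"linear":[3.6,0.94,0],"fingers":1},
    {"rotation":[0,0,0],"linear":[3.6,0.94,0],"fingers":1},
    {"rotation":[0,0,0],"linear":[3.6,0.93,0],"fingers":1},
    {"rotation":[0,0,0],"linear":[3.6,0.93,0],"fingers":1},
    {"rotation":[0,0,0],"linear":[3.6,0.93,0],"fingers":1}
  ]
}}

```text
time: 16.45
tool_pos: [0.5976, 0.0922, 0.181]
eef_rot: [[-0.24, 0.971, 0.001], [0.971, 0.24, 0.0], [-0.0, 0.001, -1.0]]
wrist_force: [0.7, 0.0, 0.7]
opening: 0.0855
gripper_force: 0.0
```

{"fn": "step_arm", "kwargs": {
  "targets": [
    {"rotation":[0,0,0],"linear":[3.6,0.94,0],"fingers":1},
    {"rotation":[0,0,0],"linear":[3.6,0.93,0],"fingers":1},
    {"rotation":[0,0,0],"linear":[3.6,0.93,0],"fingers":1},
    {"rotation":[0,0,0],"linear":[3.6,0.93,0],"fingers":1},
    {"rotation":[0,0,0],"linear":[3.6,0.93,0],"fingers":1},
    {"rotation":[0,0,6.5],"linear":[0,0,0],"fingers":1},
    {"rotation":[0,0,6.5],"linear":[0,0,0],"fingers":1},
    {"rotation":[0,0,6.5],"linear":[0,0,0],"fingers":1},
    {"rotation":[0,0,6.5],"linear":[0,0,0],"fingers":1},
    {"rotation":[0,0,0],"linear":[0,0,0],"fingers":1}
  ]
}}

```text
time: 17.28
tool_pos: [0.5997, 0.2766, 0.1807]
eef_rot: [[0.211, 0.977, 0.001], [0.977, -0.211, 0.0], [0.0, 0.001, -1.0]]
wrist_force: [0.8, 0.4, -0.6]
opening: 0.0856
gripper_force: 0.0
```

```bash
python3 - <<'E'
from h import *
plan(599.0,277.0,59,-12.2);p,d=snap('w5')
cv2.imwrite('pics/w5b.png',cv2.resize(d['img'][50:350,150:550],None,fx=2,fy=2))
E
```

```text
t 17.3 pos [0.5997 0.2766 0.1807] F [ 0.8  0.4 -0.6] open 0.0856 q6 0.54
shift cm [ 0.02 -0.09 12.17] tilt about tool xy deg [ 0.03 -0.02  0.  ]
yaw now -12.2 turn tool z 0.0
```

View pics/w5b.png

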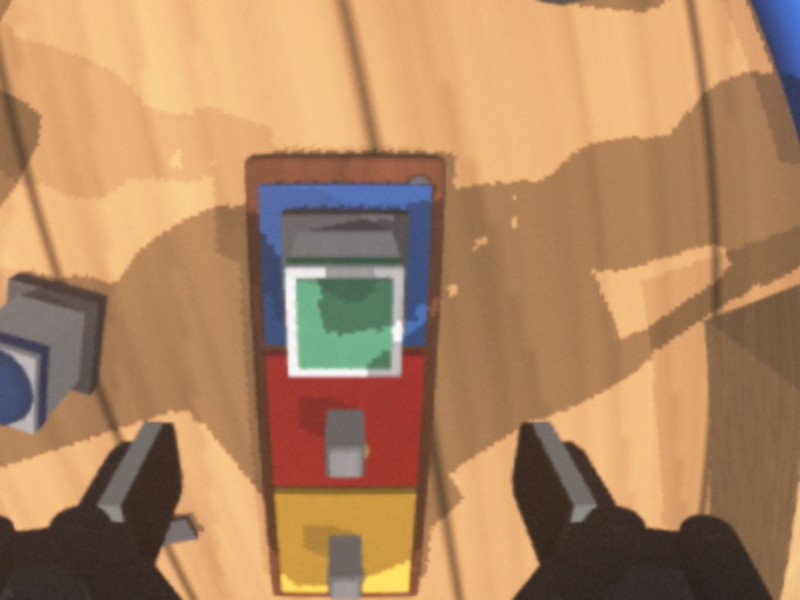

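Green top sits at (284,266) to (402,377). The bare red drive tip is at (345,457) and the yellow tip at (346,580).

```bash
python3 - <<'E'
from h import *
d=load('w5')
for n,c,z in [('green',[(284,266),(405,266),(402,377),(288,376)],.106),('redtip',[(328,437),(363,437),(363,478),(328,478)],.066),('bluepl',[(259,185),(434,185),(424,348),(265,348)],.026),('redplate',[(265,352),(425,352),(417,487),(272,487)],.026)]:
    w=p2w(d,np.array(c)/2+[150,50],z)*1000
    print(n,w.mean(0).round(1),[np.linalg.norm(w[i]-w[i-1]).round(1) for i in range(4)],'ang',np.degrees(np.arctan2(*(w[1]-w[0])[[1,0]])).round(1))
E
```

```text
green [599.  278.1 106. ] [np.float64(44.5), np.float64(44.3), np.float64(45.0), np.float64(44.6)] ang -12.2
redtip [580.9 193.2  66. ] [np.float64(24.5), np.float64(17.0), np.float64(24.5), np.float64(17.6)] ang -12.1
bluepl [598.7 276.2  26. ] [np.float64(85.7), np.float64(85.0), np.float64(85.7), np.float64(83.6)] ang -12.2
redplate [579.5 189.4  26. ] [np.float64(87.5), np.float64(84.4), np.float64(87.4), np.float64(85.5)] ang -12.1
```

{"fn": "step_arm", "kwargs": {
  "targets": [
    {"rotation":[0,0,0],"linear":[0,-0.08,2],"fingers":1},
    {"rotation":[0,0,0],"linear":[0,0,3],"fingers":1},
    {"rotation":[0,0,0],"linear":[0,0,3],"fingers":1},
    {"rotation":[0,0,0],"linear":[0,0,2.2],"fingers":1},
    {"rotation":[0,0,0],"linear":[0,0,1.3],"fingers":1},
    {"rotation":[0,0,0],"linear":[0,0,0.6],"fingers":1},
    {"rotation":[0,0,0],"linear":[0,0,0],"fingers":1},
    {"rotation":[0,0,0],"linear":[0,0,0],"fingers":0},
    {"rotation":[0,0,0],"linear":[0,0,0],"fingers":0},
    {"rotation":[0,0,0],"linear":[0,0,0],"fingers":0}
  ]
}}

```text
time: 18.17
tool_pos: [0.6, 0.2768, 0.0609]
eef_rot: [[0.209, 0.978, 0.003], [0.978, -0.209, 0.001], [0.002, 0.003, -1.0]]
wrist_force: [0.4, -1.0, 0.8]
opening: 0.0516
gripper_force: 0.0
```

{"fn": "step_arm", "kwargs": {
  "targets": [
    {"rotation":[0,0,0],"linear":[0,0,0],"fingers":0},
    {"rotation":[0,0,0],"linear":[0,0,0],"fingers":0},
    {"rotation":[0,0,0],"linear":[0,0,0],"fingers":0},
    {"rotation":[0,0,0],"linear":[0,0,0],"fingers":0},
    {"rotation":[0,0,0],"linear":[0,0,0],"fingers":0},
    {"rotation":[0,0,0],"linear":[0,0,0],"fingers":0},
    {"rotation":[0,0,0],"linear":[0,0,0],"fingers":0},
    {"rotation":[0,0,0],"linear":[0,0,0],"fingers":0},
    {"rotation":[0,0,0],"linear":[0,0,0],"fingers":0},
    {"rotation":[0,0,0],"linear":[0,0,0],"fingers":0}
  ]
}}

```text
time: 19.0
tool_pos: [0.5995, 0.2768, 0.061]
eef_rot: [[0.209, 0.978, 0.002], [0.978, -0.209, 0.001], [0.001, 0.002, -1.0]]
wrist_force: [-1.4, -0.3, 6.0]
opening: 0.0431
gripper_force: 83.3
```

{"fn": "step_arm", "kwargs": {
  "targets": [
    {"rotation":[0,0,0],"linear":[0,0,-0.3],"fingers":0},
    {"rotation":[0,0,0],"linear":[0,0,-0.5],"fingers":0},
    {"rotation":[0,0,0],"linear":[0,0,-0.5],"fingers":0},
    {"rotation":[0,0,0],"linear":[0,0,-0.5],"fingers":0},
    {"rotation":[0,0,0],"linear":[0,0,-0.8],"fingers":0},
    {"rotation":[0,0,0],"linear":[0,0,-0.8],"fingers":0},
    {"rotation":[0,0,0],"linear":[0,0,-1],"fingers":0},
    {"rotation":[0,0,0],"linear":[0,0,-2],"fingers":0},
    {"rotation":[0,0,0],"linear":[0,0,-3],"fingers":0},
    {"rotation":[0,0,0],"linear":[0,0,-2.6],"fingers":0}
  ]
}}

```text
time: 19.83
tool_pos: [0.5977, 0.2763, 0.1812]
eef_rot: [[0.209, 0.978, -0.002], [0.978, -0.209, -0.0], [-0.001, -0.002, -1.0]]
wrist_force: [0.8, -0.2, -4.6]
opening: 0.0433
gripper_force: 84.5
```

```bash
python3 -c "
from h import *
plan(571.6,-194.6,178,14)"
```

```text
t 19.8 pos [0.5977 0.2763 0.1812] F [ 0.8 -0.2 -4.6] open 0.0433 q6 0.54
shift cm [-46.59   7.31   0.34] tilt about tool xy deg [-0.11  0.04  0.  ]
yaw now -12.1 turn tool z -26.1
```

{"fn": "step_arm", "kwargs": {
  "targets": [
    {"rotation":[0,0,0],"linear":[-3.58,0.56,0],"fingers":0},
    {"rotation":[0,0,0],"linear":[-3.58,0.56,0],"fingers":0},
    {"rotation":[0,0,0],"linear":[-3.58,0.56,0],"fingers":0},
    {"rotation":[0,0,0],"linear":[-3.58,0.56,0],"fingers":0},
    {"rotation":[0,0,0],"linear":[-3.58,0.56,0],"fingers":0},
    {"rotation":[0,0,0],"linear":[-3.58,0.56,0],"fingers":0},
    {"rotation":[0,0,0],"linear":[-3.58,0.56,0],"fingers":0},
    {"rotation":[0,0,0],"linear":[-3.58,0.56,0],"fingers":0},
    {"rotation":[0,0,0],"linear":[-3.58,0.56,0],"fingers":0},
    {"rotation":[0,0,0],"linear":[-3.58,0.56,0],"fingers":0}
  ]
}}

```text
time: 20.67
tool_pos: [0.5775, -0.0865, 0.1806]
eef_rot: [[0.209, 0.978, -0.0], [0.978, -0.209, 0.0], [0.0, -0.0, -1.0]]
wrist_force: [0.1, 0.2, -4.7]
opening: 0.043
gripper_force: 84.9
```

{"fn": "step_arm", "kwargs": {
  "targets": [
    {"rotation":[0,0,0],"linear":[-3.58,0.57,0],"fingers":0},
    {"rotation":[0,0,0],"linear":[-3.58,0.57,0],"fingers":0},
    {"rotation":[0,0,0],"linear":[-3.6,0.57,0],"fingers":0},
    {"rotation":[0,0,-6.5],"linear":[0,0,0],"fingers":0},
    {"rotation":[0,0,-6.5],"linear":[0,0,0],"fingers":0},
    {"rotation":[0,0,-6.5],"linear":[0,0,0],"fingers":0},
    {"rotation":[0,0,-6.6],"linear":[0,0,0],"fingers":0},
    {"rotation":[0,0,0],"linear":[0,0,0],"fingers":0},
    {"rotation":[0,0,0],"linear":[0,0,0],"fingers":0},
    {"rotation":[0,0,0],"linear":[0,0,0],"fingers":0}
  ]
}}

```text
time: 21.5
tool_pos: [0.5725, -0.1938, 0.1799]
eef_rot: [[-0.24, 0.971, 0.0], [0.971, 0.24, 0.0], [0.0, 0.0, -1.0]]
wrist_force: [0.1, -0.6, -3.7]
opening: 0.0432
gripper_force: 84.6
```

```bash
python3 -c "
from h import *
plan(571.6,-194.6,51.5,14)"
```

```text
t 21.5 pos [ 0.5725 -0.1938  0.1799] F [ 0.1 -0.6 -3.7] open 0.0432 q6 -0.68
shift cm [-0.06 -0.11 12.84] tilt about tool xy deg [ 0.01 -0.   -0.  ]
yaw now 13.9 turn tool z -0.1
```

{"fn": "step_arm", "kwargs": {
  "targets": [
    {"rotation":[0,0,0],"linear":[-0.05,-0.1,2],"fingers":0},
    {"rotation":[0,0,0],"linear":[0,0,3],"fingers":0},
    {"rotation":[0,0,0],"linear":[0,0,3],"fingers":0},
    {"rotation":[0,0,0],"linear":[0,0,2.5],"fingers":0},
    {"rotation":[0,0,0],"linear":[0,0,1.3],"fingers":0},
    {"rotation":[0,0,0],"linear":[0,0,0.7],"fingers":0},
    {"rotation":[0,0,0],"linear":[0,0,0.3],"fingers":0},
    {"rotation":[0,0,0],"linear":[0,0,0],"fingers":0},
    {"rotation":[0,0,0],"linear":[0,0,0],"fingers":0},
    {"rotation":[0,0,0],"linear":[0,0,0],"fingers":0}
  ]
}}

```text
time: 22.33
tool_pos: [0.5733, -0.1954, 0.0526]
eef_rot: [[-0.242, 0.97, 0.003], [0.97, 0.242, -0.001], [-0.002, 0.003, -1.0]]
wrist_force: [0.8, 0.2, -4.3]
opening: 0.0429
gripper_force: 84.7
```

{"fn": "step_arm", "kwargs": {
  "targets": [
    {"rotation":[0,0,0],"linear":[0,0,0],"fingers":1},
    {"rotation":[0,0,0],"linear":[0,0,0],"fingers":1},
    {"rotation":[0,0,0],"linear":[0,0,0],"fingers":1},
    {"rotation":[0,0,0],"linear":[0,0,0],"fingers":1},
    {"rotation":[0,0,0],"linear":[0,0,0],"fingers":1},
    {"rotation":[0,0,0],"linear":[0,0,-2],"fingers":1},
    {"rotation":[0,0,0],"linear":[0,0,-3],"fingers":1},
    {"rotation":[0,0,0],"linear":[0,0,-4],"fingers":1},
    {"rotation":[0,0,0],"linear":[0,0,-4],"fingers":1},
    {"rotation":[0,0,0],"linear":[0,0,-4],"fingers":1}
  ]
}}

```text
time: 23.17
tool_pos: [0.5716, -0.1947, 0.2231]
eef_rot: [[-0.242, 0.97, -0.0], [0.97, 0.242, 0.0], [0.0, -0.0, -1.0]]
wrist_force: [0.5, -0.8, 0.2]
opening: 0.0855
gripper_force: 0.0
```

```bash
python3 -c "
from h import *
plan(425,-243,220)
p=vision.snapshot('scene');cv2.imwrite('pics/sc2.png',p['image'])
for n in ['dome_red','dome_yellow','dome_blue']: print(n,[(q['point'],q['score']) for q in vision.boxes_of(p,n)][:2])
p=vision.snapshot('side')
for n in ['dome_red','dome_yellow','dome_blue']: print(n,[(q['point'],q['score']) for q in vision.boxes_of(p,n)][:2])
"
```

```text
t 23.2 pos [ 0.5716 -0.1947  0.2231] F [ 0.5 -0.8  0.2] open 0.0855 q6 -0.69
shift cm [ -1.14 -15.4    0.31] tilt about tool xy deg [-0.01 -0.01 -0.  ]
dome_red [([0.4426, -0.2609, 0.0483], 0.76), ([0.4379, -0.0246, 0.0452], 0.68)]
dome_yellow [([0.4389, -0.0219, 0.0436], 0.92)]
dome_blue []
dome_red [([0.4194, -0.2428, 0.0473], 0.89), ([0.5697, -0.2954, 0.0331], 0.47)]
dome_yellow [([0.4218, -0.0069, 0.046], 0.81)]
dome_blue [([0.4141, 0.281, 0.0504], 0.73)]
```

{"fn": "step_arm", "kwargs": {
  "targets": [
    {"rotation":[0,0,0],"linear":[-0.4,-3,0],"fingers":1},
    {"rotation":[0,0,0],"linear":[-0.4,-3,0],"fingers":1},
    {"rotation":[0,0,0],"linear":[-0.4,-3,0],"fingers":1},
    {"rotation":[0,0,0],"linear":[-0.4,-3,0],"fingers":1},
    {"rotation":[0,0,0],"linear":[-0.5,-3.1,0],"fingers":1},
    {"rotation":[0,0,0],"linear":[0,0,1.5],"fingers":1},
    {"rotation":[0,0,0],"linear":[0,0,1.5],"fingers":1},
    {"rotation":[0,0,0],"linear":[0,0,0.5],"fingers":1},
    {"rotation":[0,0,0],"linear":[0,0,0],"fingers":1},
    {"rotation":[0,0,0],"linear":[0,0,0],"fingers":1}
  ]
}}

```text
time: 24.4
tool_pos: [0.4305, -0.2515, 0.1857]
eef_rot: [[-0.242, 0.97, -0.001], [0.97, 0.242, 0.001], [0.001, -0.001, -1.0]]
wrist_force: [0.2, 0.6, 0.4]
opening: 0.0857
gripper_force: 0.0
```

```bash
python3 - <<'E'
from h import *
plan(425,-243,220);p,d=snap('w6')
cv2.imwrite('pics/w6b.png',cv2.resize(d['img'][50:350,150:550],None,fx=2,fy=2))
E
```

```text
t 24.4 pos [ 0.4305 -0.2515  0.1857] F [0.2 0.6 0.4] open 0.0857 q6 -0.91
shift cm [ 0.97 -0.33 -3.43] tilt about tool xy deg [-0.05 -0.08  0.  ]
```

View pics/w6b.png

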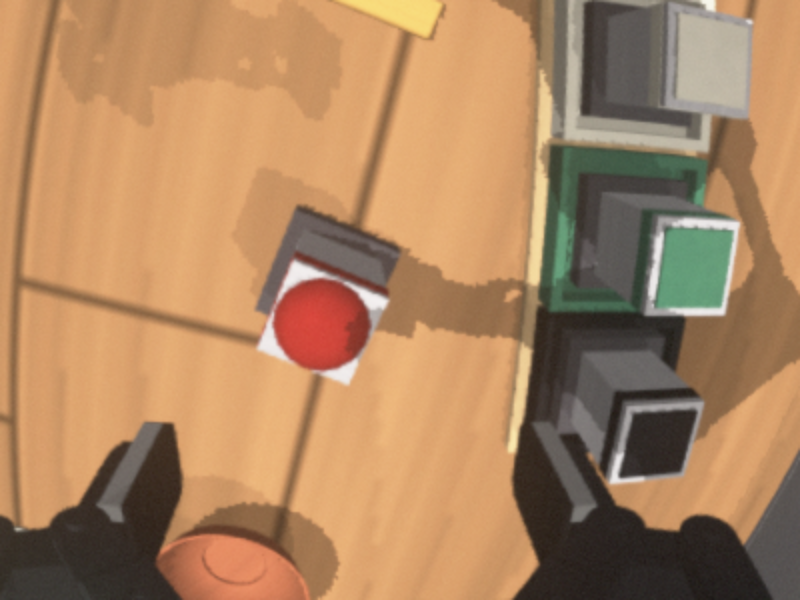

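All three flats stand in their slots. The red head's shoulder corners are (296,254), (388,294), (349,383) and (258,348), and its flange edge runs (299,207) to (400,249).

```bash
cat >> h.py <<'E'
def quad(name,c,z=.078,off=(150,50)):
    d=load(name);w=p2w(d,np.array(c)/2+off,z)*1000
    e=[w[1]-w[0],w[2]-w[1],w[3]-w[2],w[0]-w[3]]
    print(w.mean(0).round(1),[np.linalg.norm(q).round(1) for q in e],'ang',[((np.degrees(np.arctan2(q[1],q[0]))+45)%90-45).round(1) for q in e])
    return w
E
python3 - <<'E'
from h import *
quad('w6',[(296,254),(388,294),(349,383),(258,348)])
w=p2w(load('w6'),np.array([(299,207),(400,249),(258,307)])/2+[150,50],.014)*1000
print(w.round(1),(w[1]+w[2])/2,np.linalg.norm(w[1]-w[0]),np.linalg.norm(w[2]-w[0]))
E
```

```text
[ 422.5 -264.    78. ] [np.float64(42.7), np.float64(45.4), np.float64(43.8), np.float64(46.5)] ang [np.float64(-10.4), np.float64(-7.4), np.float64(-8.8), np.float64(-8.9)]
[[ 399.4 -229.9   14. ]
 [ 455.8 -238.9   14. ]
 [ 389.8 -288.7   14. ]] [ 422.77856747 -263.77962915   14.        ] 57.09551357938351 59.50053447855405
```

{"fn": "step_arm", "kwargs": {
  "targets": [
    {"rotation":[0,0,0],"linear":[-1,-1.05,0],"fingers":1},
    {"rotation":[0,0,6],"linear":[0,0,1],"fingers":1},
    {"rotation":[0,0,6],"linear":[0,0,1],"fingers":1},
    {"rotation":[0,0,6],"linear":[0,0,1],"fingers":1},
    {"rotation":[0,0,5],"linear":[0,0,2],"fingers":1},
    {"rotation":[0,0,0],"linear":[0,0,2],"fingers":1},
    {"rotation":[0,0,0],"linear":[0,0,2],"fingers":1},
    {"rotation":[0,0,0],"linear":[0,0,0],"fingers":1},
    {"rotation":[0,0,0],"linear":[0,0,0],"fingers":1},
    {"rotation":[0,0,0],"linear":[0,0,0],"fingers":1}
  ]
}}

```text
time: 25.28
tool_pos: [0.4239, -0.2646, 0.0975]
eef_rot: [[0.156, 0.988, 0.002], [0.988, -0.156, -0.001], [-0.001, 0.002, -1.0]]
wrist_force: [0.9, 0.7, 0.4]
opening: 0.0857
gripper_force: 0.0
```

```bash
python3 -c "
from h import *
plan(422.6,-263.9,33,-9)"
```

```text
t 25.3 pos [ 0.4239 -0.2646  0.0975] F [0.9 0.7 0.4] open 0.0857 q6 -0.54
shift cm [ 0.06 -0.15  6.45] tilt about tool xy deg [0.11 0.06 0.  ]
yaw now -9.0 turn tool z 0.0
```

{"fn": "step_arm", "kwargs": {
  "targets": [
    {"rotation":[0,0,0],"linear":[0.05,-0.1,2],"fingers":1},
    {"rotation":[0,0,0],"linear":[0,0,2.2],"fingers":1},
    {"rotation":[0,0,0],"linear":[0,0,1.5],"fingers":1},
    {"rotation":[0,0,0],"linear":[0,0,0.7],"fingers":1},
    {"rotation":[0,0,0],"linear":[0,0,0],"fingers":1},
    {"rotation":[0,0,0],"linear":[0,0,0],"fingers":0},
    {"rotation":[0,0,0],"linear":[0,0,0],"fingers":0},
    {"rotation":[0,0,0],"linear":[0,0,0],"fingers":0},
    {"rotation":[0,0,0],"linear":[0,0,0],"fingers":0},
    {"rotation":[0,0,0],"linear":[0,0,0],"fingers":0}
  ],
  "grip_force": 100
}}

```text
time: 26.12
tool_pos: [0.4229, -0.2641, 0.0337]
eef_rot: [[0.156, 0.988, 0.002], [0.988, -0.156, -0.002], [-0.001, 0.003, -1.0]]
wrist_force: [1.0, 1.1, 4.8]
opening: 0.0432
gripper_force: 102.8
```

{"fn": "step_arm", "kwargs": {
  "targets": [
    {"rotation":[0,0,0],"linear":[0,0,0],"fingers":0},
    {"rotation":[0,0,0],"linear":[0,0,0],"fingers":0},
    {"rotation":[0,0,0],"linear":[0,0,0],"fingers":0},
    {"rotation":[0,0,0],"linear":[0,0,0],"fingers":0},
    {"rotation":[0,0,0],"linear":[0,0,-1],"fingers":0},
    {"rotation":[0,0,0],"linear":[0,0,-2],"fingers":0},
    {"rotation":[0,0,0],"linear":[0,0,-3.5],"fingers":0},
    {"rotation":[0,0,0],"linear":[0,0,-4],"fingers":0},
    {"rotation":[0,0,0],"linear":[0,0,-4],"fingers":0},
    {"rotation":[0,0,0],"linear":[0,0,0],"fingers":0}
  ]
}}

```text
time: 26.95
tool_pos: [0.4257, -0.2664, 0.1849]
eef_rot: [[0.156, 0.988, 0.012], [0.988, -0.156, -0.01], [-0.008, 0.013, -1.0]]
wrist_force: [2.4, -1.8, -3.8]
opening: 0.0429
gripper_force: 103.2
```

```bash
python3 -c "
from h import *
plan(579.9,189.1,178,-12.2)"
```

```text
t 26.9 pos [ 0.4257 -0.2664  0.1849] F [ 2.4 -1.8 -3.8] open 0.0429 q6 -0.54
shift cm [47.4   8.11  0.42] tilt about tool xy deg [0.76 0.45 0.  ]
yaw now -9.0 turn tool z 3.2
```

{"fn": "step_arm", "kwargs": {
  "targets": [
    {"rotation":[0,0,0],"linear":[3.6,0.62,0],"fingers":0},
    {"rotation":[0,0,0],"linear":[3.6,0.62,0],"fingers":0},
    {"rotation":[0,0,0],"linear":[3.6,0.62,0],"fingers":0},
    {"rotation":[0,0,0],"linear":[3.6,0.62,0],"fingers":0},
    {"rotation":[0,0,0],"linear":[3.6,0.62,0],"fingers":0},
    {"rotation":[0,0,0],"linear":[3.6,0.62,0],"fingers":0},
    {"rotation":[0,0,0],"linear":[3.6,0.62,0],"fingers":0},
    {"rotation":[0,0,0],"linear":[3.6,0.62,0],"fingers":0},
    {"rotation":[0,0,0],"linear":[3.6,0.62,0],"fingers":0},
    {"rotation":[0,0,0],"linear":[3.6,0.62,0],"fingers":0}
  ]
}}

```text
time: 27.78
tool_pos: [0.5386, 0.0843, 0.176]
eef_rot: [[0.156, 0.988, -0.002], [0.988, -0.156, -0.0], [-0.001, -0.002, -1.0]]
wrist_force: [0.3, -0.1, -3.0]
opening: 0.0431
gripper_force: 103.0
```

{"fn": "step_arm", "kwargs": {
  "targets": [
    {"rotation":[0,0,0],"linear":[3.8,0.63,0],"fingers":0},
    {"rotation":[0,0,0],"linear":[3.8,0.63,0],"fingers":0},
    {"rotation":[0,0,0],"linear":[3.8,0.65,0],"fingers":0},
    {"rotation":[0,0,3.2],"linear":[0,0,1],"fingers":0},
    {"rotation":[0,0,0],"linear":[0,0,2],"fingers":0},
    {"rotation":[0,0,0],"linear":[0,0,1.5],"fingers":0},
    {"rotation":[0,0,0],"linear":[0,0,0],"fingers":0},
    {"rotation":[0,0,0],"linear":[0,0,0],"fingers":0},
    {"rotation":[0,0,0],"linear":[0,0,0],"fingers":0},
    {"rotation":[0,0,0],"linear":[0,0,0],"fingers":0}
  ]
}}

```text
time: 28.62
tool_pos: [0.5769, 0.1921, 0.1333]
eef_rot: [[0.212, 0.977, 0.002], [0.977, -0.212, 0.0], [0.001, 0.002, -1.0]]
wrist_force: [0.6, -0.3, -4.1]
opening: 0.0429
gripper_force: 102.7
```

```bash
python3 -c "
from h import *
plan(579.9,189.1,59.7,-12.2)"
```

```text
t 28.6 pos [0.5769 0.1921 0.1333] F [ 0.6 -0.3 -4.1] open 0.0429 q6 0.42
shift cm [-0.23  0.34  7.36] tilt about tool xy deg [ 0.11 -0.05 -0.  ]
yaw now -12.2 turn tool z -0.0
```

{"fn": "step_arm", "kwargs": {
  "targets": [
    {"rotation":[0,0,0],"linear":[-0.23,0.34,0],"fingers":0},
    {"rotation":[0,0,0],"linear":[0,0,1],"fingers":0},
    {"rotation":[0,0,0],"linear":[0,0,1],"fingers":0},
    {"rotation":[0,0,0],"linear":[0,0,0.8],"fingers":0},
    {"rotation":[0,0,0],"linear":[0,0,0],"fingers":0},
    {"rotation":[0,0,0],"linear":[0,0,0],"fingers":0},
    {"rotation":[0,0,0],"linear":[0,0,0],"fingers":0},
    {"rotation":[0,0,0],"linear":[0,0,0],"fingers":0},
    {"rotation":[0,0,0],"linear":[0,0,0],"fingers":0},
    {"rotation":[0,0,0],"linear":[0,0,0],"fingers":0}
  ]
}}

```text
time: 29.45
tool_pos: [0.5792, 0.1893, 0.1047]
eef_rot: [[0.211, 0.977, 0.001], [0.977, -0.211, 0.0], [0.0, 0.001, -1.0]]
wrist_force: [0.7, 0.4, -3.9]
opening: 0.0431
gripper_force: 102.7
```

```bash
python3 -c "
from h import *
plan(579.9,189.1,59.7,-12.2)
p,d=snap('w7');cv2.imwrite('pics/w7b.png',cv2.resize(d['img'][100:400,150:550],None,fx=2,fy=2))"
```

```text
t 29.4 pos [0.5792 0.1893 0.1047] F [ 0.7  0.4 -3.9] open 0.0431 q6 0.41
shift cm [-0.    0.06  4.5 ] tilt about tool xy deg [ 0.05 -0.02 -0.  ]
yaw now -12.2 turn tool z 0.0
```

View pics/w7b.png

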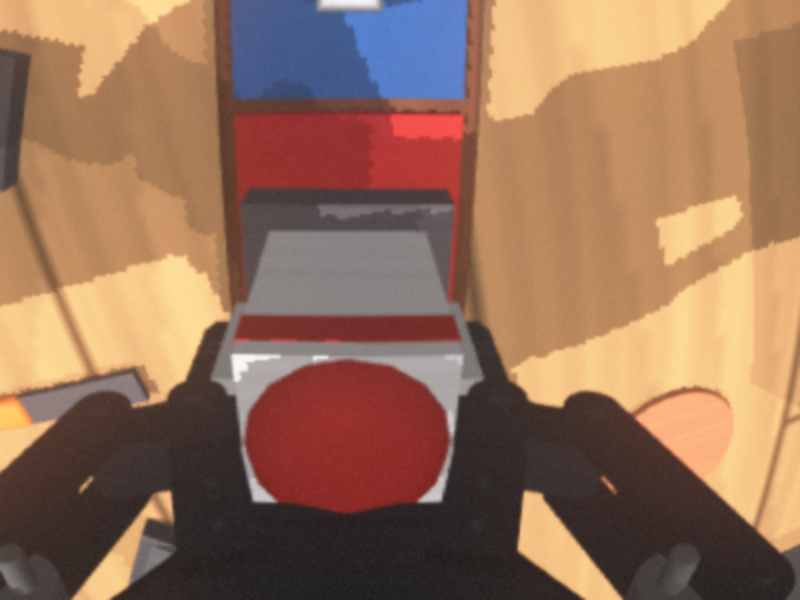

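The head is held square above the red plate, with its flange's far edge at row 190 (244 to 453). I'll check its offset along the row.

```bash
python3 - <<'E'
from h import *
d=load('w7');R=np.array(d['s']['eef_rot']);t=np.array(d['s']['tool_pos'])
for uv,z in [([(244,190),(453,190)],.071),([(244,205),(453,205)],.085),([(232,354),(468,354),(441,502),(252,502)],.149)]:
    w=p2w(d,np.array(uv)/2+[150,100],z); print(((w-t)@R*1000).round(1))
E
```

```text
[[ 27.7 -31.4  33.7]
 [ 27.7  31.9  33.8]]
[[ 27.8 -29.1  19.7]
 [ 27.8  29.6  19.8]]
[[ 20.  -22.1 -44.3]
 [ 20.   23.  -44.2]
 [-21.1  21.1 -44.2]
 [-21.1 -21.6 -44.3]]
```

{"fn": "step_arm", "kwargs": {
  "targets": [
    {"rotation":[0,0,0],"linear":[0.1,0.06,0.3],"fingers":0},
    {"rotation":[0,0,0],"linear":[0,0,0.4],"fingers":0},
    {"rotation":[0,0,0],"linear":[0,0,0.4],"fingers":0},
    {"rotation":[0,0,0],"linear":[0,0,0.4],"fingers":0},
    {"rotation":[0,0,0],"linear":[0,0,0.2],"fingers":0},
    {"rotation":[0,0,0],"linear":[0,0,0],"fingers":0},
    {"rotation":[0,0,0],"linear":[0,0,0],"fingers":0},
    {"rotation":[0,0,0],"linear":[0,0,0],"fingers":0},
    {"rotation":[0,0,0],"linear":[0,0,0],"fingers":0},
    {"rotation":[0,0,0],"linear":[0,0,0],"fingers":0}
  ]
}}

```text
time: 30.33
tool_pos: [0.5807, 0.19, 0.0876]
eef_rot: [[0.211, 0.977, 0.002], [0.977, -0.211, 0.0], [0.001, 0.002, -1.0]]
wrist_force: [3.8, -1.0, -5.3]
opening: 0.043
gripper_force: 102.8
```

{"fn": "step_arm", "kwargs": {
  "targets": [
    {"rotation":[0,0,0],"linear":[0,0,0.4],"fingers":0},
    {"rotation":[0,0,0],"linear":[0,0,0.4],"fingers":0},
    {"rotation":[0,0,0],"linear":[0,0,0.4],"fingers":0},
    {"rotation":[0,0,0],"linear":[0,0,0.4],"fingers":0},
    {"rotation":[0,0,0],"linear":[0,0,0.4],"fingers":0},
    {"rotation":[0,0,0],"linear":[0,0,0.4],"fingers":0},
    {"rotation":[0,0,0],"linear":[0,0,0.3],"fingers":0},
    {"rotation":[0,0,0],"linear":[0,0,0.1],"fingers":0},
    {"rotation":[0,0,0],"linear":[0,0,0],"fingers":0},
    {"rotation":[0,0,0],"linear":[0,0,0],"fingers":0}
  ]
}}

```text
time: 31.17
tool_pos: [0.5794, 0.1904, 0.0597]
eef_rot: [[0.211, 0.977, -0.0], [0.977, -0.211, 0.001], [0.0, -0.001, -1.0]]
wrist_force: [-0.2, 2.3, 5.4]
opening: 0.0428
gripper_force: 104.0
```

{"fn": "step_arm", "kwargs": {
  "targets": [
    {"rotation":[0,0,0],"linear":[0,0,0.1],"fingers":0},
    {"rotation":[0,0,0],"linear":[0,0,0.1],"fingers":0},
    {"rotation":[0,0,0],"linear":[0,0,0.1],"fingers":0},
    {"rotation":[0,0,0],"linear":[0,0,0],"fingers":0},
    {"rotation":[0,0,0],"linear":[0,0,0],"fingers":0},
    {"rotation":[0,0,0],"linear":[0,0,0],"fingers":0},
    {"rotation":[0,0,0],"linear":[0,0,0],"fingers":0},
    {"rotation":[0,0,0],"linear":[0,0,0],"fingers":0},
    {"rotation":[0,0,0],"linear":[0,0,0],"fingers":0},
    {"rotation":[0,0,0],"linear":[0,0,0],"fingers":0}
  ]
}}

```text
time: 32.0
tool_pos: [0.5794, 0.1905, 0.0597]
eef_rot: [[0.212, 0.977, 0.001], [0.977, -0.212, 0.001], [0.001, 0.001, -1.0]]
wrist_force: [-4.3, 0.3, 20.5]
opening: 0.043
gripper_force: 105.7
```

Hard stop at 59.7 mm with 20 N, so the red head is home. Releasing, then on to the blue dome.

{"fn": "step_arm", "kwargs": {
  "targets": [
    {"rotation":[0,0,0],"linear":[0,0,-0.3],"fingers":0},
    {"rotation":[0,0,0],"linear":[0,0,0],"fingers":1},
    {"rotation":[0,0,0],"linear":[0,0,0],"fingers":1},
    {"rotation":[0,0,0],"linear":[0,0,0],"fingers":1},
    {"rotation":[0,0,0],"linear":[0,0,0],"fingers":1},
    {"rotation":[0,0,0],"linear":[0,0,-2],"fingers":1},
    {"rotation":[0,0,0],"linear":[0,0,-3],"fingers":1},
    {"rotation":[0,0,0],"linear":[0,0,-4],"fingers":1},
    {"rotation":[0,0,0],"linear":[0,0,-4],"fingers":1},
    {"rotation":[0,0,0],"linear":[0,0,0],"fingers":1}
  ]
}}

```text
time: 32.83
tool_pos: [0.5844, 0.1909, 0.1975]
eef_rot: [[0.211, 0.977, 0.015], [0.977, -0.211, 0.003], [0.006, 0.014, -1.0]]
wrist_force: [2.0, 0.5, 1.0]
opening: 0.0852
gripper_force: 0.0
```

```bash
python3 -c "
from h import *
plan(420,268,188)"
```

```text
t 32.8 pos [0.5844 0.1909 0.1975] F [2.  0.5 1. ] open 0.0852 q6 0.42
shift cm [  4.05 -17.71   0.74] tilt about tool xy deg [ 0.79 -0.34  0.  ]
```

{"fn": "step_arm", "kwargs": {
  "targets": [
    {"rotation":[0,0,0],"linear":[0.7,-3,0],"fingers":1},
    {"rotation":[0,0,0],"linear":[0.7,-3,0],"fingers":1},
    {"rotation":[0,0,0],"linear":[0.7,-3,0],"fingers":1},
    {"rotation":[0,0,0],"linear":[0.7,-3,0],"fingers":1},
    {"rotation":[0,0,0],"linear":[0.7,-3,0],"fingers":1},
    {"rotation":[0,0,0],"linear":[0.6,-2.5,0.5],"fingers":1},
    {"rotation":[0,0,0],"linear":[0,0,0],"fingers":1},
    {"rotation":[0,0,0],"linear":[0,0,0],"fingers":1},
    {"rotation":[0,0,0],"linear":[0,0,0],"fingers":1},
    {"rotation":[0,0,0],"linear":[0,0,0],"fingers":1}
  ]
}}

```text
time: 33.67
tool_pos: [0.4185, 0.2669, 0.1843]
eef_rot: [[0.212, 0.977, 0.001], [0.977, -0.212, -0.0], [0.0, 0.001, -1.0]]
wrist_force: [-0.4, 0.6, 0.2]
opening: 0.0854
gripper_force: 0.0
```

```bash
python3 - <<'E'
from h import *
plan(420,268,188);p,d=snap('w8')
cv2.imwrite('pics/w8b.png',cv2.resize(d['img'][50:350,150:550],None,fx=2,fy=2))
E
```

```text
t 33.7 pos [0.4185 0.2669 0.1843] F [-0.4  0.6  0.2] open 0.0854 q6 0.64
shift cm [ 0.14  0.12 -0.37] tilt about tool xy deg [ 0.05 -0.01 -0.  ]
```

View pics/w8b.png

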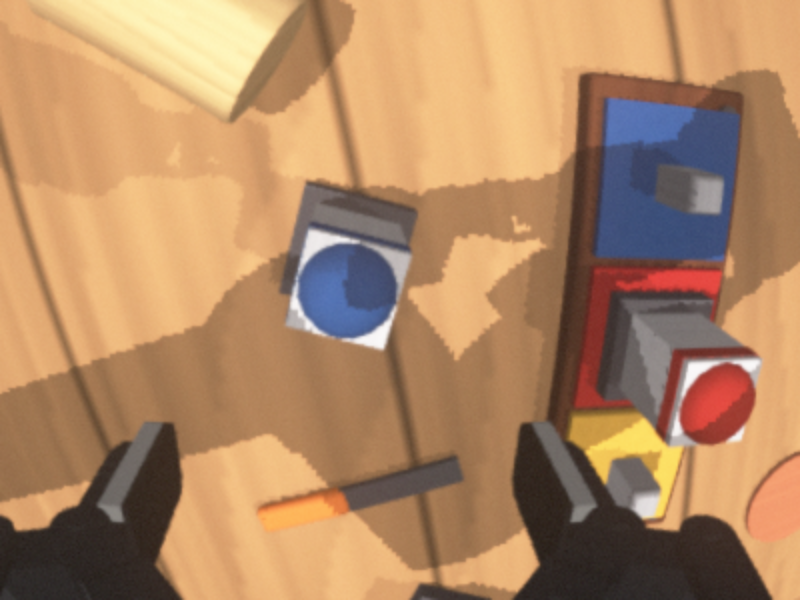

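Red is home on its drive. Blue head's shoulder corners are (307,225), (411,249), (385,350), (287,325), and its flange edge runs (309,183) to (417,210).

```bash
python3 - <<'E'
from h import *
quad('w8',[(307,225),(411,249),(385,350),(287,325)])
w=p2w(load('w8'),np.array([(309,183),(417,210),(281,292)])/2+[150,50],.014)*1000
print(w.round(1),(w[1]+w[2])/2,np.linalg.norm(w[1]-w[0]),np.linalg.norm(w[2]-w[0]))
e=w[1]-w[0];print(np.degrees(np.arctan2(e[1],e[0])))
plan(417,269,33)
E
```

```text
[419.7 271.5  78. ] [np.float64(44.2), np.float64(46.7), np.float64(44.3), np.float64(45.0)] ang [np.float64(-25.5), np.float64(-24.5), np.float64(-27.6), np.float64(-24.4)]
[[408.2 310.8  14. ]
 [459.4 285.5  14. ]
 [380.3 257.1  14. ]] [419.85780368 271.31709184  14.        ] 57.06730306320114 60.47408000647858
-26.31327501662793
t 33.7 pos [0.4186 0.2668 0.1843] F [-0.  -0.3  0.7] open 0.0849 q6 0.64
shift cm [ 0.18 -0.21 15.13] tilt about tool xy deg [ 0.04 -0.   -0.  ]
```

{"fn": "step_arm", "kwargs": {
  "targets": [
    {"rotation":[0,0,0],"linear":[0.47,0.02,0],"fingers":1},
    {"rotation":[0,0,6.6],"linear":[0,0,2],"fingers":1},
    {"rotation":[0,0,6.6],"linear":[0,0,2],"fingers":1},
    {"rotation":[0,0,0],"linear":[0,0,2.5],"fingers":1},
    {"rotation":[0,0,0],"linear":[0,0,2.5],"fingers":1},
    {"rotation":[0,0,0],"linear":[0,0,0],"fingers":1},
    {"rotation":[0,0,0],"linear":[0,0,0],"fingers":1},
    {"rotation":[0,0,0],"linear":[0,0,0],"fingers":1},
    {"rotation":[0,0,0],"linear":[0,0,0],"fingers":1},
    {"rotation":[0,0,0],"linear":[0,0,0],"fingers":1}
  ]
}}

```text
time: 34.55
tool_pos: [0.4198, 0.2721, 0.0958]
eef_rot: [[0.429, 0.903, 0.003], [0.903, -0.429, 0.001], [0.003, 0.002, -1.0]]
wrist_force: [0.0, -0.2, 0.0]
opening: 0.085
gripper_force: 0.0
```

```bash
python3 -c "
from h import *
plan(419.8,271.4,33,-25.5)"
```

```text
t 34.5 pos [0.4198 0.2721 0.0958] F [ 0.  -0.2  0. ] open 0.0850 q6 0.88
shift cm [-0.08  0.02  6.28] tilt about tool xy deg [ 0.12 -0.14 -0.  ]
yaw now -25.4 turn tool z 0.1
```

{"fn": "step_arm", "kwargs": {
  "targets": [
    {"rotation":[0,0,0],"linear":[-0.1,0.02,2],"fingers":1},
    {"rotation":[0,0,0],"linear":[0,0,2.1],"fingers":1},
    {"rotation":[0,0,0],"linear":[0,0,1.4],"fingers":1},
    {"rotation":[0,0,0],"linear":[0,0,0.7],"fingers":1},
    {"rotation":[0,0,0],"linear":[0,0,0],"fingers":1},
    {"rotation":[0,0,0],"linear":[0,0,0],"fingers":0},
    {"rotation":[0,0,0],"linear":[0,0,0],"fingers":0},
    {"rotation":[0,0,0],"linear":[0,0,0],"fingers":0},
    {"rotation":[0,0,0],"linear":[0,0,0],"fingers":0},
    {"rotation":[0,0,0],"linear":[0,0,0],"fingers":0}
  ]
}}

```text
time: 35.38
tool_pos: [0.4195, 0.271, 0.0336]
eef_rot: [[0.429, 0.903, 0.003], [0.903, -0.429, 0.001], [0.002, 0.002, -1.0]]
wrist_force: [0.4, -0.6, 4.9]
opening: 0.0434
gripper_force: 100.7
```

{"fn": "step_arm", "kwargs": {
  "targets": [
    {"rotation":[0,0,0],"linear":[0,0,0],"fingers":0},
    {"rotation":[0,0,0],"linear":[0,0,0],"fingers":0},
    {"rotation":[0,0,0],"linear":[0,0,0],"fingers":0},
    {"rotation":[0,0,0],"linear":[0,0,0],"fingers":0},
    {"rotation":[0,0,0],"linear":[0,0,-1],"fingers":0},
    {"rotation":[0,0,0],"linear":[0,0,-2],"fingers":0},
    {"rotation":[0,0,0],"linear":[0,0,-3],"fingers":0},
    {"rotation":[0,0,0],"linear":[0,0,-3],"fingers":0},
    {"rotation":[0,0,0],"linear":[0,0,-1.5],"fingers":0},
    {"rotation":[0,0,0],"linear":[0,0,0],"fingers":0}
  ]
}}

```text
time: 36.22
tool_pos: [0.4204, 0.2717, 0.1408]
eef_rot: [[0.429, 0.903, 0.007], [0.903, -0.429, 0.003], [0.006, 0.005, -1.0]]
wrist_force: [1.2, 0.9, -3.8]
opening: 0.0429
gripper_force: 102.0
```

```bash
python3 -c "
from h import *
plan(598.8,277.1,138,-12.2)"
```

```text
t 36.2 pos [0.4204 0.2717 0.1408] F [ 1.2  0.9 -3.8] open 0.0429 q6 0.88
shift cm [ 8.13 15.88  0.4 ] tilt about tool xy deg [ 0.28 -0.34 -0.  ]
yaw now -25.4 turn tool z -13.2
```

{"fn": "step_arm", "kwargs": {
  "targets": [
    {"rotation":[0,0,0],"linear":[1.63,3.18,0],"fingers":0},
    {"rotation":[0,0,0],"linear":[1.63,3.18,0],"fingers":0},
    {"rotation":[0,0,0],"linear":[1.63,3.18,0],"fingers":0},
    {"rotation":[0,0,0],"linear":[1.63,3.18,0],"fingers":0},
    {"rotation":[0,0,0],"linear":[1.63,3.18,0],"fingers":0},
    {"rotation":[0,0,-6.6],"linear":[0,0,0],"fingers":0},
    {"rotation":[0,0,-6.6],"linear":[0,0,0],"fingers":0},
    {"rotation":[0,0,0],"linear":[0,0,0],"fingers":0},
    {"rotation":[0,0,0],"linear":[0,0,0],"fingers":0},
    {"rotation":[0,0,0],"linear":[0,0,0],"fingers":0}
  ]
}}

```text
time: 37.05
tool_pos: [0.5959, 0.2758, 0.136]
eef_rot: [[0.213, 0.977, -0.002], [0.977, -0.213, -0.001], [-0.001, -0.002, -1.0]]
wrist_force: [0.2, 0.3, -4.2]
opening: 0.043
gripper_force: 103.1
```

```bash
python3 -c "
from h import *
plan(598.8,277.1,103,-12.2)"
```

```text
t 37.0 pos [0.5959 0.2758 0.136 ] F [ 0.2  0.3 -4.2] open 0.0430 q6 0.54
shift cm [0.19 0.27 3.3 ] tilt about tool xy deg [-0.12  0.07  0.  ]
yaw now -12.3 turn tool z -0.1
```

{"fn": "step_arm", "kwargs": {
  "targets": [
    {"rotation":[0,0,0],"linear":[0.22,0.27,0.5],"fingers":0},
    {"rotation":[0,0,0],"linear":[0,0,1],"fingers":0},
    {"rotation":[0,0,0],"linear":[0,0,1],"fingers":0},
    {"rotation":[0,0,0],"linear":[0,0,0.6],"fingers":0},
    {"rotation":[0,0,0],"linear":[0,0,0],"fingers":0},
    {"rotation":[0,0,0],"linear":[0,0,0],"fingers":0},
    {"rotation":[0,0,0],"linear":[0,0,0],"fingers":0},
    {"rotation":[0,0,0],"linear":[0,0,0],"fingers":0},
    {"rotation":[0,0,0],"linear":[0,0,0],"fingers":0},
    {"rotation":[0,0,0],"linear":[0,0,0],"fingers":0}
  ]
}}

```text
time: 37.88
tool_pos: [0.6003, 0.2777, 0.1068]
eef_rot: [[0.211, 0.977, 0.001], [0.977, -0.211, 0.0], [0.0, 0.001, -1.0]]
wrist_force: [-0.4, -0.3, -4.3]
opening: 0.0426
gripper_force: 103.1
```

```bash
python3 - <<'E'
from h import *
plan(598.8,277.1,59.6,-12.2);p,d=snap('w9')
R=np.array(d['s']['eef_rot']);t=np.array(d['s']['tool_pos'])
# sub-pixel rows of flange far edge: intensity profile along column 320 in the held head region
g=cv2.cvtColor(d['img'],cv2.COLOR_BGR2GRAY);hsv=cv2.cvtColor(d['img'],cv2.COLOR_BGR2HSV)
print([(y,int(g[y,325]),int(hsv[y,325,1])) for y in range(185,210)])
E
```

```text
t 37.9 pos [0.6003 0.2777 0.1068] F [-0.4 -0.3 -4.3] open 0.0426 q6 0.54
shift cm [-0.09 -0.14  4.72] tilt about tool xy deg [ 0.05 -0.03  0.  ]
yaw now -12.2 turn tool z -0.0
[(185, 69, 119), (186, 68, 123), (187, 69, 120), (188, 69, 118), (189, 69, 120), (190, 71, 115), (191, 64, 84), (192, 59, 38), (193, 58, 21), (194, 61, 16), (195, 56, 22), (196, 59, 24), (197, 58, 21), (198, 61, 12), (199, 82, 18), (200, 103, 14), (201, 102, 17), (202, 87, 11), (203, 71, 20), (204, 73, 13), (205, 71, 23), (206, 68, 18), (207, 67, 18), (208, 70, 7), (209, 70, 17)]
```

{"fn": "step_arm", "kwargs": {
  "targets": [
    {"rotation":[0,0,0],"linear":[-0.06,-0.1,0.4],"fingers":0},
    {"rotation":[0,0,0],"linear":[0,0,0.4],"fingers":0},
    {"rotation":[0,0,0],"linear":[0,0,0.4],"fingers":0},
    {"rotation":[0,0,0],"linear":[0,0,0.4],"fingers":0},
    {"rotation":[0,0,0],"linear":[0,0,0.3],"fingers":0},
    {"rotation":[0,0,0],"linear":[0,0,0],"fingers":0},
    {"rotation":[0,0,0],"linear":[0,0,0],"fingers":0},
    {"rotation":[0,0,0],"linear":[0,0,0],"fingers":0},
    {"rotation":[0,0,0],"linear":[0,0,0],"fingers":0},
    {"rotation":[0,0,0],"linear":[0,0,0],"fingers":0}
  ]
}}

```text
time: 38.77
tool_pos: [0.5994, 0.2771, 0.0873]
eef_rot: [[0.211, 0.977, 0.001], [0.977, -0.211, -0.0], [0.0, 0.001, -1.0]]
wrist_force: [2.2, -1.2, -3.9]
opening: 0.043
gripper_force: 102.9
```

{"fn": "step_arm", "kwargs": {
  "targets": [
    {"rotation":[0,0,0],"linear":[0,0,0.4],"fingers":0},
    {"rotation":[0,0,0],"linear":[0,0,0.4],"fingers":0},
    {"rotation":[0,0,0],"linear":[0,0,0.4],"fingers":0},
    {"rotation":[0,0,0],"linear":[0,0,0.4],"fingers":0},
    {"rotation":[0,0,0],"linear":[0,0,0.4],"fingers":0},
    {"rotation":[0,0,0],"linear":[0,0,0.4],"fingers":0},
    {"rotation":[0,0,0],"linear":[0,0,0.3],"fingers":0},
    {"rotation":[0,0,0],"linear":[0,0,0.2],"fingers":0},
    {"rotation":[0,0,0],"linear":[0,0,0],"fingers":0},
    {"rotation":[0,0,0],"linear":[0,0,0],"fingers":0}
  ]
}}

```text
time: 39.6
tool_pos: [0.5984, 0.2773, 0.0596]
eef_rot: [[0.211, 0.977, -0.001], [0.977, -0.211, 0.0], [0.0, -0.001, -1.0]]
wrist_force: [-1.2, -0.6, 6.8]
opening: 0.0429
gripper_force: 104.3
```

{"fn": "step_arm", "kwargs": {
  "targets": [
    {"rotation":[0,0,0],"linear":[0,0,0.1],"fingers":0},
    {"rotation":[0,0,0],"linear":[0,0,0.1],"fingers":0},
    {"rotation":[0,0,0],"linear":[0,0,0.05],"fingers":0},
    {"rotation":[0,0,0],"linear":[0,0,0],"fingers":0},
    {"rotation":[0,0,0],"linear":[0,0,0],"fingers":0},
    {"rotation":[0,0,0],"linear":[0,0,0],"fingers":0},
    {"rotation":[0,0,0],"linear":[0,0,0],"fingers":0},
    {"rotation":[0,0,0],"linear":[0,0,0],"fingers":0},
    {"rotation":[0,0,0],"linear":[0,0,0],"fingers":0},
    {"rotation":[0,0,0],"linear":[0,0,0],"fingers":0}
  ]
}}

```text
time: 40.43
tool_pos: [0.5984, 0.2774, 0.0596]
eef_rot: [[0.212, 0.977, 0.0], [0.977, -0.212, 0.001], [0.001, 0.0, -1.0]]
wrist_force: [-3.8, -2.6, 17.9]
opening: 0.0428
gripper_force: 105.3
```

Blue is home too. Releasing, then on to yellow.

{"fn": "step_arm", "kwargs": {
  "targets": [
    {"rotation":[0,0,0],"linear":[0,0,-0.25],"fingers":0},
    {"rotation":[0,0,0],"linear":[0,0,0],"fingers":1},
    {"rotation":[0,0,0],"linear":[0,0,0],"fingers":1},
    {"rotation":[0,0,0],"linear":[0,0,0],"fingers":1},
    {"rotation":[0,0,0],"linear":[0,0,0],"fingers":1},
    {"rotation":[0,0,0],"linear":[0,0,-2],"fingers":1},
    {"rotation":[0,0,0],"linear":[0,0,-3],"fingers":1},
    {"rotation":[0,0,0],"linear":[0,0,-4],"fingers":1},
    {"rotation":[0,0,0],"linear":[0,0,-4],"fingers":1},
    {"rotation":[0,0,0],"linear":[0,0,0],"fingers":1}
  ]
}}

```text
time: 41.27
tool_pos: [0.6035, 0.2789, 0.1973]
eef_rot: [[0.211, 0.977, 0.015], [0.977, -0.211, 0.005], [0.008, 0.014, -1.0]]
wrist_force: [1.6, 1.1, 0.9]
opening: 0.0848
gripper_force: 0.0
```

```bash
python3 -c "
from h import *
plan(428,-20,188)
p=vision.snapshot('scene')
print([(q['point'],q['score']) for q in vision.boxes_of(p,'dome_yellow')])"
```

```text
t 41.3 pos [0.6035 0.2789 0.1973] F [1.6 1.1 0.9] open 0.0848 q6 0.54
shift cm [-32.93 -10.85   0.51] tilt about tool xy deg [ 0.79 -0.48  0.  ]
[([0.4394, -0.0256, 0.0451], 0.84)]
```

{"fn": "step_arm", "kwargs": {
  "targets": [
    {"rotation":[0,0,0],"linear":[-3.6,-1.2,0],"fingers":1},
    {"rotation":[0,0,0],"linear":[-3.6,-1.2,0],"fingers":1},
    {"rotation":[0,0,0],"linear":[-3.6,-1.2,0],"fingers":1},
    {"rotation":[0,0,0],"linear":[-3.6,-1.2,0],"fingers":1},
    {"rotation":[0,0,0],"linear":[-3.6,-1.2,0],"fingers":1},
    {"rotation":[0,0,0],"linear":[-3.6,-1.2,0],"fingers":1},
    {"rotation":[0,0,0],"linear":[-3.6,-1.2,0],"fingers":1},
    {"rotation":[0,0,0],"linear":[-3.6,-1.2,0],"fingers":1},
    {"rotation":[0,0,0],"linear":[-3.9,-1.1,0.4],"fingers":1},
    {"rotation":[0,0,0],"linear":[0,0,0],"fingers":1}
  ]
}}

```text
time: 42.2
tool_pos: [0.4199, -0.0243, 0.182]
eef_rot: [[0.217, 0.976, -0.008], [0.976, -0.217, -0.002], [-0.004, -0.007, -1.0]]
wrist_force: [0.3, 0.7, 0.2]
opening: 0.0856
gripper_force: 0.0
```

```bash
sleep 1; python3 - <<'E'
from h import *
plan(428,-20,188);p,d=snap('w10')
cv2.imwrite('pics/w10b.png',cv2.resize(d['img'][50:350,150:550],None,fx=2,fy=2))
E
```

```text
t 42.2 pos [ 0.4199 -0.0243  0.182 ] F [0.3 0.7 0.2] open 0.0856 q6 0.00
shift cm [ 0.6   0.7  -0.61] tilt about tool xy deg [-0.4   0.24 -0.  ]
```

View pics/w10b.png

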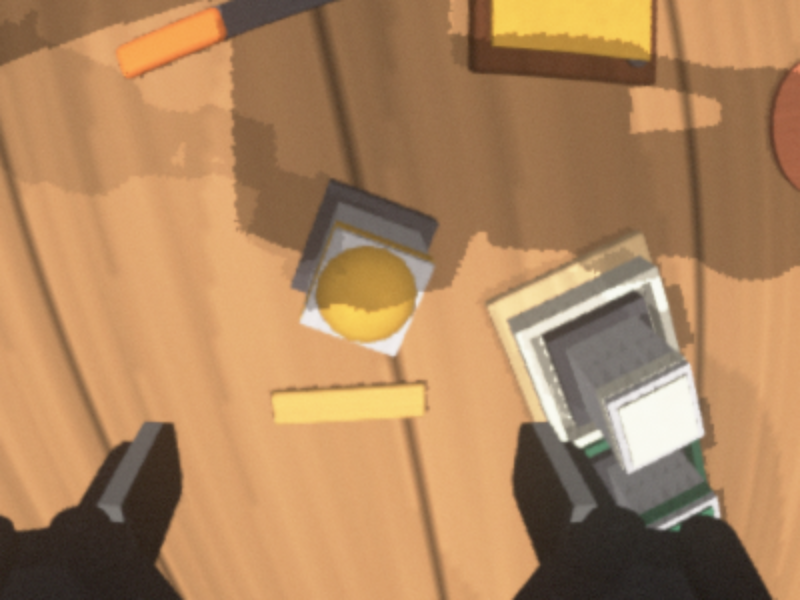

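Yellow head: shoulder corners (338,223), (434,262), (395,355), (300,323), with the flange at (332,180), (438,222), (292,288).

```bash
python3 - <<'E'
from h import *
quad('w10',[(338,223),(434,262),(395,355),(300,323)])
w=p2w(load('w10'),np.array([(332,180),(438,222),(292,288)])/2+[150,50],.014)*1000
print(w.round(1),(w[1]+w[2])/2,np.linalg.norm(w[1]-w[0]),np.linalg.norm(w[2]-w[0]))
for e in (w[1]-w[0],w[0]-w[2]):print(np.degrees(np.arctan2(e[1],e[0])))
plan(428,-20,100,-33)
E
```

```text
[427.9 -22.5  78. ] [np.float64(43.0), np.float64(44.8), np.float64(43.7), np.float64(46.6)] ang [np.float64(-34.7), np.float64(-32.3), np.float64(-32.4), np.float64(-33.2)]
[[420.2  18.5  14. ]
 [468.6 -14.2  14. ]
 [386.8 -32.8  14. ]] [427.69393635 -23.47589126  14.        ] 58.38341235807808 61.195486025878225
-33.947600066681694
56.882763324697436
t 42.2 pos [ 0.4221 -0.022   0.1825] F [0.7 0.7 0.6] open 0.0854 q6 0.00
shift cm [0.33 0.57 8.25] tilt about tool xy deg [-0.27  0.05  0.  ]
yaw now -12.5 turn tool z 20.5
```

{"fn": "step_arm", "kwargs": {
  "targets": [
    {"rotation":[0,0,0],"linear":[0,0.58,0],"fingers":1},
    {"rotation":[0,0,7],"linear":[0,0,0],"fingers":1},
    {"rotation":[0,0,7],"linear":[0,0,0],"fingers":1},
    {"rotation":[0,0,6.8],"linear":[0,0,1],"fingers":1},
    {"rotation":[0,0,0],"linear":[0,0,1],"fingers":1},
    {"rotation":[0,0,0],"linear":[0,0,0],"fingers":1},
    {"rotation":[0,0,0],"linear":[0,0,0],"fingers":1},
    {"rotation":[0,0,0],"linear":[0,0,0],"fingers":1},
    {"rotation":[0,0,0],"linear":[0,0,0],"fingers":1},
    {"rotation":[0,0,0],"linear":[0,0,0],"fingers":1}
  ]
}}

```text
time: 43.08
tool_pos: [0.4315, -0.0208, 0.1647]
eef_rot: [[0.544, 0.839, 0.001], [0.839, -0.544, -0.0], [0.0, 0.001, -1.0]]
wrist_force: [0.5, -1.0, -0.0]
opening: 0.0851
gripper_force: 0.0
```

```bash
python3 - <<'E'
from h import *
plan(427.8,-23,33,-33.3);p,d=snap('w11')
cv2.imwrite('pics/w11b.png',cv2.resize(d['img'][50:350,150:550],None,fx=2,fy=2))
E
```

```text
t 43.1 pos [ 0.4315 -0.0208  0.1647] F [ 0.5 -1.  -0. ] open 0.0851 q6 0.37
shift cm [-0.39 -0.2  13.17] tilt about tool xy deg [ 0.05 -0.02 -0.  ]
yaw now -33.0 turn tool z 0.3
```

View pics/w11b.png

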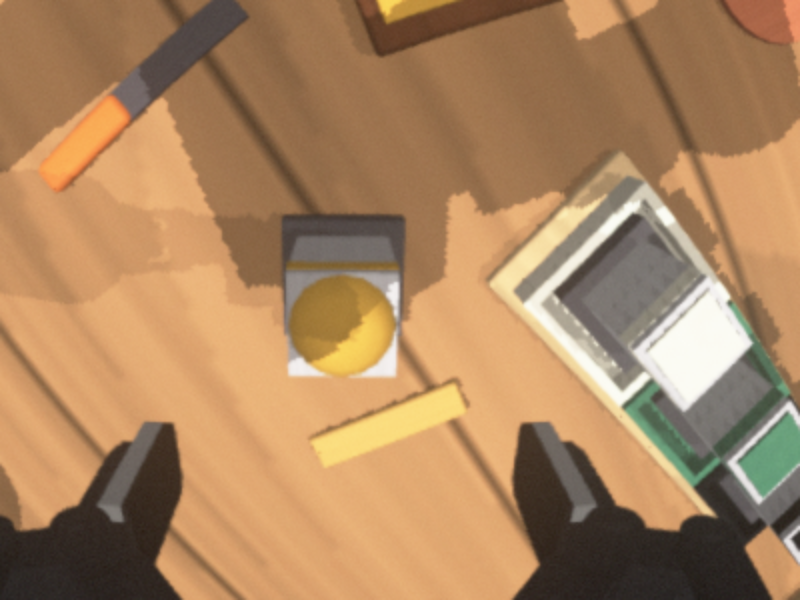

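The head is now square to the tool. Shoulder corners are (287,270), (400,270), (396,376) and (288,376), and the flange edge runs (283,216) to (404,216).

```bash
python3 - <<'E'
from h import *
a=quad('w11',[(287,270),(400,270),(396,376),(288,376)]).mean(0)
d=load('w11');R=np.array(d['s']['eef_rot']);w=p2w(d,np.array([(283,216),(404,216)])/2+[150,50],.014)*1000
b=w.mean(0)-30*R[:,0];print(w.round(1),b.round(1))
c=(a+b)/2;plan(c[0],c[1],33,-33.1)
E
```

```text
[427.7 -23.3  78. ] [np.float64(43.7), np.float64(45.4), np.float64(44.5), np.float64(45.4)] ang [np.float64(-33.0), np.float64(-33.3), np.float64(-32.9), np.float64(-34.3)]
[[420.3  19.   14. ]
 [469.3 -12.8  14. ]] [428.5 -22.   14. ]
t 43.1 pos [ 0.4313 -0.0209  0.1647] F [0.3 0.1 0.4] open 0.0856 q6 0.37
shift cm [-0.33 -0.19 13.17] tilt about tool xy deg [ 0.05 -0.02  0.  ]
yaw now -33.0 turn tool z 0.1
```

{"fn": "step_arm", "kwargs": {
  "targets": [
    {"rotation":[0,0,0],"linear":[-0.35,-0.19,1.5],"fingers":1},
    {"rotation":[0,0,0],"linear":[0,0,3],"fingers":1},
    {"rotation":[0,0,0],"linear":[0,0,3],"fingers":1},
    {"rotation":[0,0,0],"linear":[0,0,3],"fingers":1},
    {"rotation":[0,0,0],"linear":[0,0,1.8],"fingers":1},
    {"rotation":[0,0,0],"linear":[0,0,0.8],"fingers":1},
    {"rotation":[0,0,0],"linear":[0,0,0],"fingers":1},
    {"rotation":[0,0,0],"linear":[0,0,0],"fingers":0},
    {"rotation":[0,0,0],"linear":[0,0,0],"fingers":0},
    {"rotation":[0,0,0],"linear":[0,0,0],"fingers":0}
  ]
}}

```text
time: 43.97
tool_pos: [0.4287, -0.0232, 0.0346]
eef_rot: [[0.545, 0.839, 0.003], [0.839, -0.545, -0.001], [0.001, 0.003, -1.0]]
wrist_force: [0.1, 0.9, 0.2]
opening: 0.0516
gripper_force: 0.0
```

{"fn": "step_arm", "kwargs": {
  "targets": [
    {"rotation":[0,0,0],"linear":[0,0,0],"fingers":0},
    {"rotation":[0,0,0],"linear":[0,0,0],"fingers":0},
    {"rotation":[0,0,0],"linear":[0,0,0],"fingers":0},
    {"rotation":[0,0,0],"linear":[0,0,0],"fingers":0},
    {"rotation":[0,0,0],"linear":[0,0,0],"fingers":0},
    {"rotation":[0,0,0],"linear":[0,0,0],"fingers":0},
    {"rotation":[0,0,0],"linear":[0,0,0],"fingers":0},
    {"rotation":[0,0,0],"linear":[0,0,0],"fingers":0},
    {"rotation":[0,0,0],"linear":[0,0,0],"fingers":0},
    {"rotation":[0,0,0],"linear":[0,0,0],"fingers":0}
  ]
}}

```text
time: 44.8
tool_pos: [0.4286, -0.0231, 0.0348]
eef_rot: [[0.545, 0.839, 0.003], [0.839, -0.545, -0.001], [0.001, 0.003, -1.0]]
wrist_force: [-0.2, 1.9, 5.8]
opening: 0.0429
gripper_force: 102.6
```

{"fn": "step_arm", "kwargs": {
  "targets": [
    {"rotation":[0,0,0],"linear":[0,0,-1],"fingers":0},
    {"rotation":[0,0,0],"linear":[0,0,-2],"fingers":0},
    {"rotation":[0,0,0],"linear":[0,0,-3],"fingers":0},
    {"rotation":[0,0,0],"linear":[0,0,-3],"fingers":0},
    {"rotation":[0,0,0],"linear":[0,0,-1.5],"fingers":0},
    {"rotation":[0,0,-7],"linear":[0,0,0],"fingers":0},
    {"rotation":[0,0,-7],"linear":[0,0,0],"fingers":0},
    {"rotation":[0,0,-6.8],"linear":[0,0,0],"fingers":0},
    {"rotation":[0,0,0],"linear":[0,0,0],"fingers":0},
    {"rotation":[0,0,0],"linear":[0,0,0],"fingers":0}
  ]
}}

```text
time: 45.63
tool_pos: [0.427, -0.0228, 0.1385]
eef_rot: [[0.214, 0.977, 0.0], [0.977, -0.214, -0.0], [0.0, 0.0, -1.0]]
wrist_force: [-0.4, 0.3, -3.5]
opening: 0.0431
gripper_force: 102.4
```

```bash
python3 -c "
from h import *
plan(560.8,101.2,138,-12.2)"
```

```text
t 45.6 pos [ 0.427  -0.0228  0.1385] F [-0.4  0.3 -3.5] open 0.0431 q6 -0.00
shift cm [14.97 10.41  0.05] tilt about tool xy deg [ 0.01 -0.    0.  ]
yaw now -12.4 turn tool z -0.2
```

{"fn": "step_arm", "kwargs": {
  "targets": [
    {"rotation":[0,0,0],"linear":[2.5,1.75,0],"fingers":0},
    {"rotation":[0,0,0],"linear":[2.5,1.75,0],"fingers":0},
    {"rotation":[0,0,0],"linear":[2.5,1.75,0],"fingers":0},
    {"rotation":[0,0,0],"linear":[2.5,1.75,0],"fingers":0},
    {"rotation":[0,0,0],"linear":[2.5,1.75,0],"fingers":0},
    {"rotation":[0,0,0],"linear":[2.47,1.66,0],"fingers":0},
    {"rotation":[0,0,0],"linear":[0,0,0],"fingers":0},
    {"rotation":[0,0,0],"linear":[0,0,0],"fingers":0},
    {"rotation":[0,0,0],"linear":[0,0,0],"fingers":0},
    {"rotation":[0,0,0],"linear":[0,0,0],"fingers":0}
  ]
}}

```text
time: 46.47
tool_pos: [0.5596, 0.1008, 0.1379]
eef_rot: [[0.213, 0.977, -0.002], [0.977, -0.213, -0.0], [-0.001, -0.002, -1.0]]
wrist_force: [-0.1, -0.0, -3.6]
opening: 0.0431
gripper_force: 102.8
```

```bash
python3 - <<'E'
from h import *
plan(560.8,101.2,107,-12.2);p,d=snap('w12')
g=cv2.cvtColor(d['img'],cv2.COLOR_BGR2GRAY);s=cv2.cvtColor(d['img'],cv2.COLOR_BGR2HSV)[...,1]
print([(y,int(g[y,325]),int(s[y,325])) for y in range(186,202)])
E
```

```text
t 46.5 pos [0.5596 0.1008 0.1379] F [-0.1 -0.  -3.6] open 0.0431 q6 0.27
shift cm [0.06 0.12 3.09] tilt about tool xy deg [-0.1   0.05 -0.  ]
yaw now -12.3 turn tool z -0.1
[(186, 113, 85), (187, 103, 30), (188, 103, 24), (189, 105, 21), (190, 102, 28), (191, 103, 26), (192, 80, 38), (193, 63, 47), (194, 66, 52), (195, 63, 51), (196, 63, 61), (197, 62, 49), (198, 59, 50), (199, 63, 44), (200, 67, 41), (201, 69, 34)]
```

```bash
python3 - <<'E'
from h import *
for n,v,o in [('w12',186.5,.0348),('w9',191,.0336),('w7',195,.0337)]:
    d=load(n);R=np.array(d['s']['eef_rot']);t=np.array(d['s']['tool_pos'])
    print(n,[((p2w(d,[(325,v)],t[2]-o+k)-t)@R*1000).round(1)[0,0] for k in (0,.014)])
E
```

```text
w12 [np.float64(32.6), np.float64(36.8)]
w9 [np.float64(30.2), np.float64(34.5)]
w7 [np.float64(27.6), np.float64(32.2)]
```

{"fn": "step_arm", "kwargs": {
  "targets": [
    {"rotation":[0,0,0],"linear":[-0.08,0.12,0.5],"fingers":0},
    {"rotation":[0,0,0],"linear":[0,0,1],"fingers":0},
    {"rotation":[0,0,0],"linear":[0,0,1],"fingers":0},
    {"rotation":[0,0,0],"linear":[0,0,0.7],"fingers":0},
    {"rotation":[0,0,0],"linear":[0,0,0],"fingers":0},
    {"rotation":[0,0,0],"linear":[0,0,0.4],"fingers":0},
    {"rotation":[0,0,0],"linear":[0,0,0.4],"fingers":0},
    {"rotation":[0,0,0],"linear":[0,0,0.4],"fingers":0},
    {"rotation":[0,0,0],"linear":[0,0,0],"fingers":0},
    {"rotation":[0,0,0],"linear":[0,0,0],"fingers":0}
  ]
}}

```text
time: 47.35
tool_pos: [0.5616, 0.1009, 0.094]
eef_rot: [[0.212, 0.977, -0.0], [0.977, -0.212, 0.001], [0.001, -0.001, -1.0]]
wrist_force: [-0.3, 2.2, -4.0]
opening: 0.0428
gripper_force: 102.9
```

Engaged by 7 mm with almost no side force (2 N), so I'll carry on down.

{"fn": "step_arm", "kwargs": {
  "targets": [
    {"rotation":[0,0,0],"linear":[0.05,0,0.4],"fingers":0},
    {"rotation":[0,0,0],"linear":[0,0,0.4],"fingers":0},
    {"rotation":[0,0,0],"linear":[0,0,0.4],"fingers":0},
    {"rotation":[0,0,0],"linear":[0,0,0.4],"fingers":0},
    {"rotation":[0,0,0],"linear":[0,0,0.4],"fingers":0},
    {"rotation":[0,0,0],"linear":[0,0,0.4],"fingers":0},
    {"rotation":[0,0,0],"linear":[0,0,0.4],"fingers":0},
    {"rotation":[0,0,0],"linear":[0,0,0.4],"fingers":0},
    {"rotation":[0,0,0],"linear":[0,0,0.2],"fingers":0},
    {"rotation":[0,0,0],"linear":[0,0,0],"fingers":0}
  ]
}}

```text
time: 48.18
tool_pos: [0.5615, 0.101, 0.0609]
eef_rot: [[0.211, 0.977, -0.0], [0.977, -0.211, 0.0], [0.0, -0.0, -1.0]]
wrist_force: [-3.8, 1.9, 6.5]
opening: 0.0432
gripper_force: 103.5
```

{"fn": "step_arm", "kwargs": {
  "targets": [
    {"rotation":[0,0,0],"linear":[0,0,0.1],"fingers":0},
    {"rotation":[0,0,0],"linear":[0,0,0.1],"fingers":0},
    {"rotation":[0,0,0],"linear":[0,0,0.05],"fingers":0},
    {"rotation":[0,0,0],"linear":[0,0,0],"fingers":0},
    {"rotation":[0,0,0],"linear":[0,0,0],"fingers":0},
    {"rotation":[0,0,0],"linear":[0,0,0],"fingers":0},
    {"rotation":[0,0,0],"linear":[0,0,0],"fingers":0},
    {"rotation":[0,0,0],"linear":[0,0,0],"fingers":0},
    {"rotation":[0,0,0],"linear":[0,0,0],"fingers":0},
    {"rotation":[0,0,0],"linear":[0,0,0],"fingers":0}
  ]
}}

```text
time: 49.02
tool_pos: [0.5615, 0.1011, 0.0608]
eef_rot: [[0.211, 0.977, 0.001], [0.977, -0.211, 0.0], [0.0, 0.001, -1.0]]
wrist_force: [-8.7, 1.1, 19.8]
opening: 0.0429
gripper_force: 105.5
```

Yellow is home: a hard stop at 60.8 mm, as predicted. Releasing and backing away for a final look.

{"fn": "step_arm", "kwargs": {
  "targets": [
    {"rotation":[0,0,0],"linear":[0,0,-0.25],"fingers":0},
    {"rotation":[0,0,0],"linear":[0,0,0],"fingers":1},
    {"rotation":[0,0,0],"linear":[0,0,0],"fingers":1},
    {"rotation":[0,0,0],"linear":[0,0,0],"fingers":1},
    {"rotation":[0,0,0],"linear":[0,0,0],"fingers":1},
    {"rotation":[0,0,0],"linear":[0,0,-2],"fingers":1},
    {"rotation":[0,0,0],"linear":[0,0,-3],"fingers":1},
    {"rotation":[0,0,0],"linear":[0,0,-4],"fingers":1},
    {"rotation":[0,0,0],"linear":[0,0,-4],"fingers":1},
    {"rotation":[0,0,0],"linear":[0,0,0],"fingers":1}
  ]
}}

```text
time: 49.85
tool_pos: [0.5674, 0.1011, 0.1985]
eef_rot: [[0.211, 0.977, 0.016], [0.977, -0.211, 0.001], [0.004, 0.016, -1.0]]
wrist_force: [0.4, 0.9, 0.6]
opening: 0.0856
gripper_force: 0.0
```

{"fn": "step_arm", "kwargs": {
  "targets": [
    {"rotation":[0,0,0],"linear":[-2,-2,-2],"fingers":1},
    {"rotation":[0,0,0],"linear":[-2,-2,-2],"fingers":1},
    {"rotation":[0,0,0],"linear":[-2,-2,-2],"fingers":1},
    {"rotation":[0,0,0],"linear":[-2,-2,-2],"fingers":1},
    {"rotation":[0,0,0],"linear":[-2,-2,0],"fingers":1},
    {"rotation":[0,0,0],"linear":[0,0,0],"fingers":1},
    {"rotation":[0,0,0],"linear":[0,0,0],"fingers":1},
    {"rotation":[0,0,0],"linear":[0,0,0],"fingers":1},
    {"rotation":[0,0,0],"linear":[0,0,0],"fingers":1},
    {"rotation":[0,0,0],"linear":[0,0,0],"fingers":1}
  ]
}}

```text
time: 50.68
tool_pos: [0.4438, 0.0246, 0.2697]
eef_rot: [[0.211, 0.978, -0.001], [0.978, -0.211, 0.0], [0.0, -0.001, -1.0]]
wrist_force: [0.4, 0.5, -0.7]
opening: 0.0855
gripper_force: 0.0
```

```bash
python3 - <<'E'
from h import *
p=vision.snapshot('scene');q=vision.snapshot('side')
cv2.imwrite('pics/fin.png',np.vstack([cv2.resize(p['image'][150:270,180:460],(700,300)),cv2.resize(q['image'][120:300,220:420][10:175],(700,300))]))
E
```

```text
(no output)
```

View pics/fin.png

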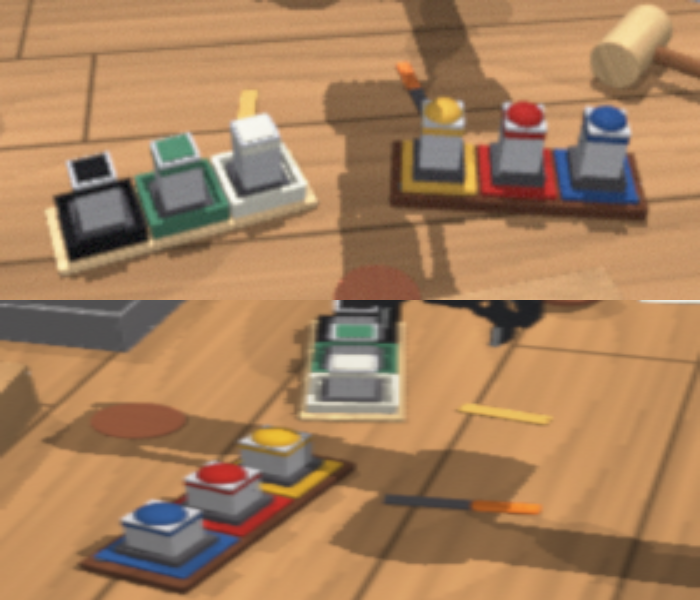

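All three domes sit on their own-colour plates (yellow (440,140), red (525,140), blue (605,140)), and all three flats stand in their own slots.

```bash
python3 -c "
from station import r
print(r.finish_job())"
```

```text
the job is handed in; nothing more can be done
None
```

The job is handed in at about 51 s: all three flat heads stand in their own-colour slots and all three domed heads are pressed to a hard stop on their own-colour drives; the hand-in gave no verdict, and I never moved near the mallet, bowl or hammer.

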